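# Pause the toy carousel, clear the egg cup, restart

### The job

Pull the orange knob on the turquoise console out until it clicks and stays out, which pauses the toy carousel; then lift the red egg cup off the free-turning platter and set it down, upright and not dropped, with its whole foot on the round cork coaster, and let go. After that push the knob fully home again so the carousel is ready to run. Handle the knob gently enough not to strain the soft-mounted panel, never tip the egg cup over, and leave the other toys where they are.

Things in the scene. Friction and masses are not known exactly. Their poses are not given: they have to be found in the camera images.
- console: Turquoise play console, fixed to the bench, 170 x 150 mm on plan, about 110 mm tall without panel and knob. Origin: centre of its underside; x points to its back, z up. Its sloping face, tilted 20 degrees from level, looks to its front (-x) and up and carries the cream panel with the knob in the middle.
- knob_grip (a point): Centre of the orange knob's head; moves with it. z points out along the line of pull, 20 degrees from vertical, leaning to the console's front; y is level, across the console. Head: round button, 46 mm diameter, 28 mm thick along z (14 mm each side of this point), flat front face 38 mm across, on an 18 mm stem. When home, 22 mm gap between head and panel. Nothing else stands on the panel.
- pause_knob (a joint): How far the knob is out, m: 0 fully home (start), 0.024 end of travel, held there by the click. Dry friction about 3 N. Pulling over the click takes up to 9 N, most at 9 to 15 mm, then the force fades to the end stop; pushing back takes 5 to 6 N until past the click at 17 mm, where it springs in to 6 or 7 mm and sticks: nothing draws it farther, it must be pushed against its stop. Home means under 2.5 mm.
- panel (a joint): How far the cream panel (110 x 122 x 8 mm) is displaced along the knob's line on its soft rubber mounts, in m: 0 at rest, negative when pushed in, positive when pulled out. It gives about 0.29 mm per newton and springs back; beyond 7 mm (about 25 N) either way it is strained.
- carousel: Toy carousel, base fixed to the bench. Origin: centre of its underside. On it a round cream platter with coloured dots, 200 mm diameter, top face 46 mm above this origin, which turns freely with almost no friction at all times (the drive is idle; the knob does not change how it turns).
- egg_cup: Glossy red ceramic egg cup, 72 mm tall, standing upright off-centre on the platter; 90 g nominal, may differ. Origin: centre of its underside, z up through the mouth. Foot 48 mm in diameter; bowl 50 mm in diameter, straight-sided from 52 to 72 mm height, narrowing below to a 20 mm stem at 14 to 26 mm height; wall 4 mm.
- coaster: Round cork coaster, fixed to the bench, 120 mm in diameter, 8 mm thick. Origin: centre of its underside.
- bucket: Bystander: turquoise plastic bucket, 120 mm across, 130 mm tall. Origin: centre of its underside.
- wood_cube: Bystander: natural wooden cube, 60 mm. Origin: centre of its underside.
- spade: Bystander: yellow spade lying flat, 190 mm long (along its x), 62 mm wide, 18 mm high. Origin: near its middle, on the bench.
- toy_chest: Bystander, fixed: wooden toy chest, 120 x 170 mm, 109 mm tall, its lid shut with a blue latch. Origin: centre of its underside.
There are look-alikes about, which are no part of the job. There is more than one size of the egg_cup; the one meant has the size given above.

How it is judged:
By the outcome, as a careful person would: the job done as asked, in the order asked, and still so for the second after the job is handed in, with the robot touching nothing.
It also fails if it takes over 69 s, if anything falls off the work surface, if the arm or the gripper's body presses on something with over 40 N, if the wrist force passes 120 N, or if a joint passes its speed limit or range.

### The arm

A 6-joint arm with a two-finger parallel gripper is mounted at the origin on the work surface. World frame = base frame: x ahead of the robot, y to its left, z up, the work surface at z = 0. Lengths are in m, angles in rad, forces in N, time in s.
With the tool pointing down it reaches from about 0.35 to 0.775 m from the base axis. Payload 5.5 kg.
Tool frame: the origin (TCP) lies midway between the tips of the shut fingers; the grasp point (between the pads) lies behind it (ctrl.grasp_offset is the x of the grasp point in the tool frame, in m); x points along the fingers, z is the direction in which the jaws open and shut, and the axes are right-handed (so a half turn about x gives the same grasp; the last joint's range is limited). The gripper opens to 85 mm and grips with 20 to 120 N. Pads are 22 mm wide; open, the fingers measure 114 mm over their backs; the gripper's body (76 mm by 85 mm) begins 54 mm behind the grasp point. The pads swing forward as they close: fully open they stand 13 mm farther back than shut.
Start: joints at [0.963, 0.313, 0.046, 1.304, 0, 1.431], TCP at [0.259, 0.513, 0.199] pointing down, gripper open.
Joint ranges: [-2.76, 2.76], [-0.86, 1.69], [-1.03, 1.26], [-2.2, 2.34], [-1.47, 1.5], [-3.14, 3.14]. Speed limits (rad/s): [2.57, 2.57, 3.14, 3.14, 3.14, 3.14].

### API

Orientations are given as a 3x3 rotation matrix whose columns are the frame's x, y, z axes.
In Python, from station import status, read_camera, calibration, close_job, outline_of, mark_of, ctrl gives the robot as it stands. The module is installed in compiled form; this text tells all that it offers.
- The arm moves only by the tool carry_out, never from a script. Its argument "steps" is a list of rows, each a list of 3 entries, a list of its own where there are three numbers: the shift along the tool's x, y, z in mm, then the turn about the tool's x in rad, then the gripper command: -1 is shut, 1 is fully open, values between are in proportion. A call has 1 to 5 rows; each row is the pose to reach, as a shift and turn from the pose commanded when the call began, along the tool's axes at that moment; what a row does not reach only later rows make up. A row lasts 1/10 s, in which the tool goes at most 50 mm and 8.59 degrees, less where a joint would pass 70% of its speed; a pose out of reach is approached as far as the arm can. A call with a gripper value outside its range is refused whole. The fingers move at their own pace and stop on an object; the grip force is fixed at half the most. Time passes only in rows, so rows that repeat a pose let the fingers close. It gives the time, the measured TCP pose, the force and the opening at its end, in the units of the state.
- status.get_obs(): the state, without advancing time (a new reading comes with each control period).
- read_camera(name): name is "side" or "top"; returns the picture (384x512x3 uint8, red, green, blue); there is no depth.
- calibration(name): a dict with "camera_matrix" (3x3 intrinsics, pixels), "rvec" (rotation vector, rad) and "tvec" (3), from world to camera coordinates, as OpenCV has them. Camera axes: x right, y down, z forward; pixel columns grow to the right and rows downward; lengths in m; the calibration is good to about 2 mm. A picture is of the moment at which its call begins. calibration takes no time and is no camera call.
- close_job(): hands the job in, once; it reports no verdict.
Trained networks look in the newest picture that a camera, given by its name, has taken for a name from the list of things; names that differ only in an ending like _2 or _b are one class to them, and where a whole thing is asked for, a point or a joint stands for the part that bears it (a point fixed in the world has none). Each returns a list of dicts, best first, with "conf" (0 to 1); they miss things now and then, are a little off and sometimes report something else, mostly with a low value. They report only what shows in the picture. A call takes as long as a camera call. They do not tell look-alikes from the thing itself.
- outline_of(camera, label): "region" (384x512 bool, what is visible of it) and "uv" ([column, row] in pixels, amid what is visible of it).
- mark_of(camera, label): "uv" ([column, row] in pixels: a listed point, or the origin of a listed thing).
The state is a dict: "time": time; "joint_pos": joint angles; "joint_vel": joint speeds; "effort": joint torques, N m; "tcp_pos": TCP position; "tool_rot": TCP orientation; "contact_force": force on the tool from outside, world axes, zero at the start; "moment": the same for the moment, N m; "grip_width": finger opening in m.
Only numpy, scipy, OpenCV 4.12 (cv2) and the standard library are available. Lean on these libraries where they do the work, as an engineer would, in place of code of your own. Each camera call takes 0.05 s, during which the arm holds its last target.

## Working session

There is one attempt and no reset: what is moved stays moved. The work goes in short steps, Python scripts to look and compute and a tool call to move; the robot and the scene stay as the last step left them, time stands still between calls to the robot, and variables do not carry over. Pictures are saved under pics/ and viewed, and the job is handed in when it is done.

Besides the shell and the picture viewer there is one more tool, called after "Call:" as a command line: name --argument value ..., lists and objects as JSON in quotes. carry_out: Moves the arm, as the interface text tells. Its arguments: {"type":"object","properties":{"steps":{"type":"array"}},"required":["steps"]}

```bash
mkdir -p pics; ls; python3 - <<'E'
from station import status, read_camera, calibration, ctrl
import cv2,numpy as np
o=status.get_obs()
for k,v in o.items(): print(k,np.round(v,4).tolist())
print([a for a in dir(ctrl) if a[0]!='_'], ctrl.grasp_offset)
for n in("side","top"):
    im=read_camera(n); cv2.imwrite(f"pics/{n}0.png",cv2.resize(im[:,:,::-1],(800,600),interpolation=cv2.INTER_CUBIC)); np.save(f"pics/{n}0.npy",im)
    c=calibration(n);R=cv2.Rodrigues(np.array(c["rvec"]))[0];print(n,np.round(c["camera_matrix"],1).tolist(),(-R.T@np.array(c["tvec"]).ravel()).round(3),R.round(2).tolist())
E
```

```text
pics
time 0.0
joint_pos [0.9634, 0.314, 0.0449, 1.3036, -0.0, 1.4312]
joint_vel [0.0012, 0.0001, 0.0035, 0.0022, -0.0007, 0.0007]
effort [-0.0003, -48.0626, 29.8535, 0.0194, -0.0002, -0.0]
tcp_pos [0.259, 0.5127, 0.1984]
tool_rot [[-0.001, -0.8926, 0.4509], [-0.0015, 0.4509, 0.8926], [-1.0, 0.0002, -0.0018]]
contact_force [0.7706, -0.3885, 0.256]
moment [0.0207, 0.0232, 0.0288]
grip_width 0.0856
['PlanningError', 'grasp_offset'] -0.0187
side [[364.4, 0.0, 253.9], [0.0, 364.4, 192.7], [0.0, 0.0, 1.0]] [ 0.319 -0.78   0.828] [[0.94, -0.34, 0.01], [-0.23, -0.65, -0.72], [0.25, 0.68, -0.69]]
top [[388.8, 0.0, 255.7], [0.0, 388.8, 193.0], [0.0, 0.0, 1.0]] [ 0.325 -0.076  1.322] [[0.02, -1.0, 0.01], [-0.98, -0.02, -0.18], [0.18, -0.0, -0.98]]
```

View pics/side0.png

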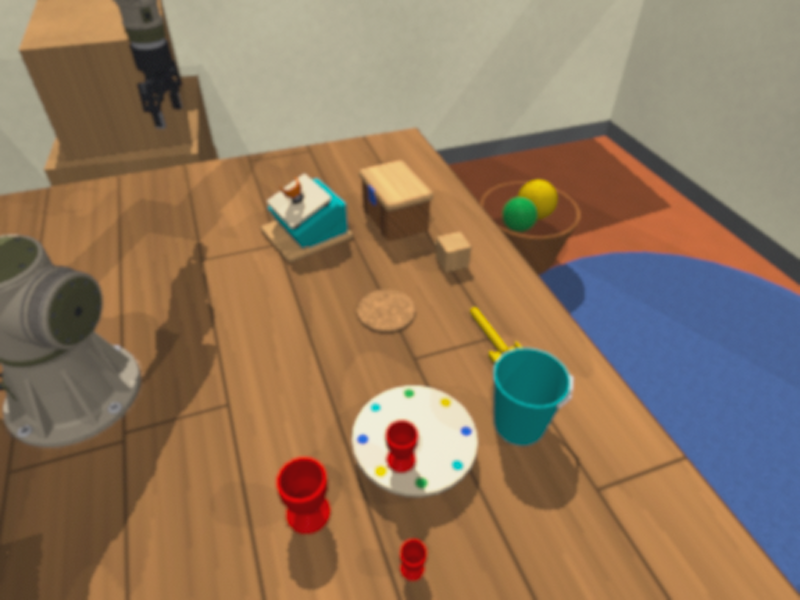

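View pics/top0.png

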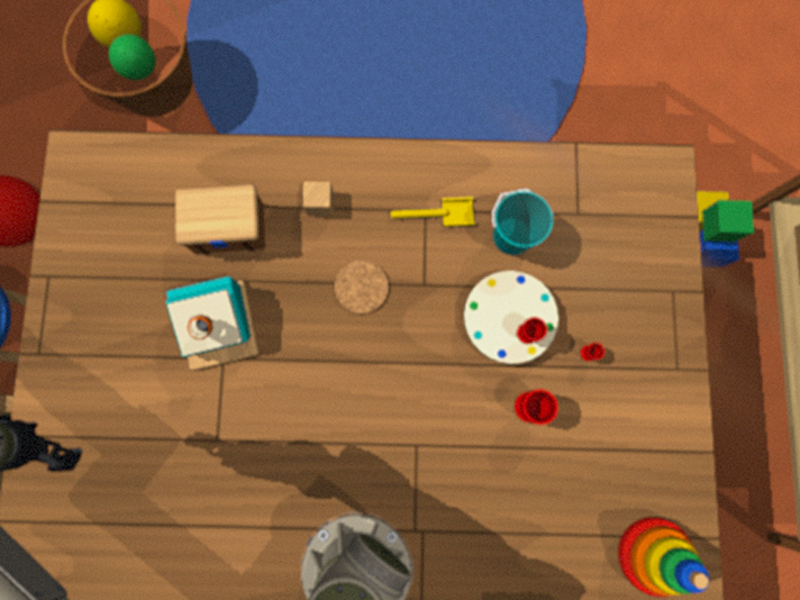

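```bash
cat > h.py <<'E'
from station import *
import cv2,numpy as np
from scipy.optimize import least_squares
C={n:calibration(n) for n in("side","top")}
def proj(n,P):
    c=C[n];return cv2.projectPoints(np.atleast_2d(np.array(P,float)),np.array(c["rvec"]),np.array(c["tvec"]),np.array(c["camera_matrix"]),None)[0][:,0]
def onz(n,uv,z):
    c=C[n];R=cv2.Rodrigues(np.array(c["rvec"]))[0];o=-R.T@np.array(c["tvec"]).ravel()
    d=R.T@np.linalg.inv(np.array(c["camera_matrix"]))@np.array([uv[0],uv[1],1.]);return o+d*(z-o[2])/d[2]
def tri(a,b):
    r=least_squares(lambda P:np.r_[proj("side",P)[0]-a,proj("top",P)[0]-b],[.4,0,.05]);return r.x,np.abs(r.fun).max()
E
python3 - <<'E'
from h import *
for n in("side","top"): read_camera(n)
for l in["console","knob_grip","carousel","egg_cup","coaster","panel"]:
    m={}
    for n in("side","top"):
        m[n]=mark_of(n,l) if l!="panel" else outline_of(n,l)
        print(l,n,[(np.round(x["uv"],1).tolist(),round(x["conf"],2)) for x in m[n]][:4])
    if m["side"] and m["top"]: p,e=tri(m["side"][0]["uv"],m["top"][0]["uv"]);print(l,p.round(4),round(e,2))
E
```

```text
console side [([195.5, 149.6], 0.84)]
console top [([141.0, 206.3], 0.9), ([126.2, 206.2], 0.47)]
console [0.5016 0.3122 0.0076] 1.44
knob_grip side [([184.8, 119.6], 0.62)]
knob_grip top [([128.3, 208.4], 0.67)]
knob_grip [0.4765 0.3104 0.1428] 1.29
carousel side [([262.9, 289.0], 0.87)]
carousel top [([325.2, 203.5], 0.58)]
carousel [ 0.5258 -0.3164  0.0023] 1.83
egg_cup side [([196.9, 331.6], 0.67), ([263.7, 363.6], 0.66), ([255.9, 291.9], 0.64)]
egg_cup top [([377.8, 228.2], 0.68), ([339.3, 263.7], 0.57), ([333.7, 210.7], 0.51)]
egg_cup [ 0.3634 -0.4433  0.1447] 24.75
coaster side [([249.9, 198.7], 0.81), ([194.6, 149.7], 0.7)]
coaster top []
panel side [([193.5, 131.4], 0.75)]
panel top [([204.2, 126.3], 0.69), ([129.0, 203.6], 0.61)]
panel [0.586  0.0917 0.25  ] 41.79
```

```bash
python3 - <<'E'
import numpy as np,cv2
a=np.load("pics/top0.npy")[165:260,90:180]; b=np.load("pics/side0.npy")[95:175,150:240]
cv2.imwrite("pics/con.png",np.hstack([cv2.resize(x[:,:,::-1],(400,420),interpolation=cv2.INTER_CUBIC) for x in(a,b)]))
a=np.load("pics/top0.npy")[165:280,285:400]; b=np.load("pics/side0.npy")[240:380,170:310]
cv2.imwrite("pics/cup.png",np.hstack([cv2.resize(x[:,:,::-1],(400,400),interpolation=cv2.INTER_CUBIC) for x in(a,b)]))
E
```

```text
(no output)
```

View pics/con.png

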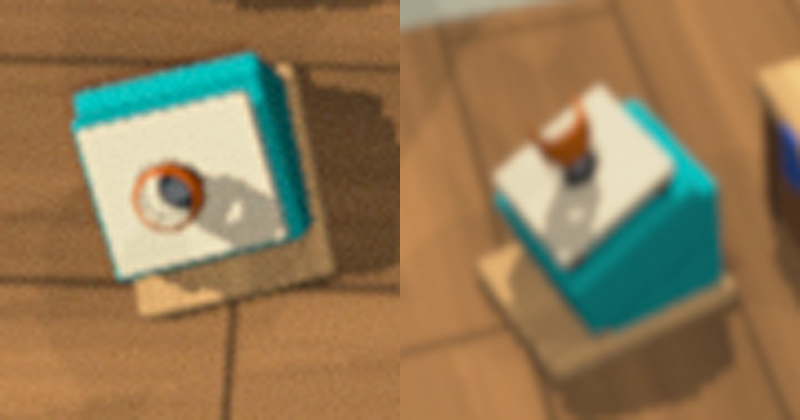

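View pics/cup.png

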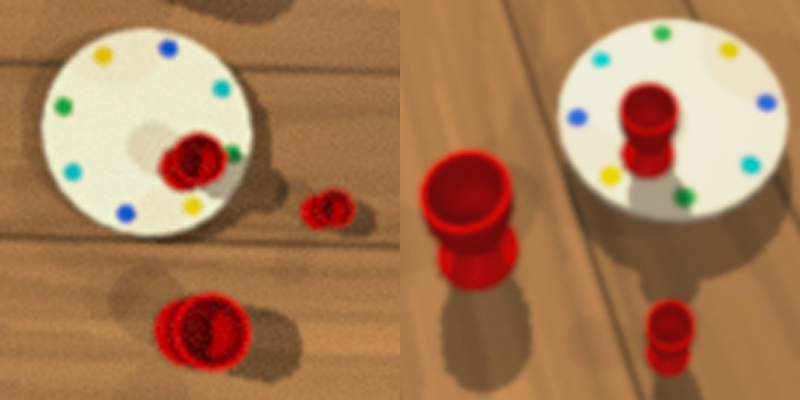

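```bash
python3 - <<'E'
from h import *
T=np.array([(80,130),(245,92),(287,240),(118,280)])/[400/90,420/95]+[90,165]
S=(np.array([(600,85),(672,165),(568,268),(495,178)])-[400,0])/[400/90,420/80]+[150,95]
def model(q):
    x,y,z,w=q;t=np.radians(20);c,s=np.cos(w),np.sin(w)
    Rz=np.array([[c,-s,0],[s,c,0],[0,0,1]])
    n=Rz@[-np.sin(t),0,np.cos(t)];u=Rz@[np.cos(t),0,np.sin(t)];v=Rz@[0,1,0]
    k=np.array([x,y,z]);p=k-n*.036
    return k,n,np.array([p+.055*u+.061*v,p+.055*u-.061*v,p-.055*u-.061*v,p-.055*u+.061*v])
kS=[184.8,119.6];kT=[128.3,208.4]
def f(q):
    k,n,P=model(q);return np.r_[(proj("side",P)-S).ravel(),(proj("top",P)-T).ravel(),proj("side",k)[0]-kS,proj("top",k)[0]-kT]
r=least_squares(f,[.47,.31,.14,.2],loss="soft_l1");print(r.x.round(4),f(r.x).round(1),model(r.x)[1].round(3))
k,n,P=model(r.x)
for nme in("side","top"):
    im=np.load(f"pics/{nme}0.npy")[:,:,::-1].copy()
    im=cv2.resize(im,None,fx=4,fy=4,interpolation=cv2.INTER_CUBIC)
    x=np.array([1,0,0]);v=np.array([-np.sin(r.x[3]),np.cos(r.x[3]),0]);u=np.cross(v,n)
    for off,rad,col in((.014,.019,(0,255,0)),(0,.023,(255,0,0)),(-.014,.023,(255,0,255))):
        a=np.linspace(0,2*np.pi,40);c=k+n*off+rad*(np.outer(np.cos(a),u)+np.outer(np.sin(a),v))
        cv2.polylines(im,[((proj(nme,c)+.5)*4).astype(int)],True,col,1)
    cv2.polylines(im,[((proj(nme,P)+.5)*4).astype(int)],True,(0,0,255),1)
    c0=(proj(nme,k)[0]*4).astype(int);im=im[c0[1]-170:c0[1]+200,c0[0]-200:c0[0]+200];np.save(f"/tmp/{nme}.npy",im)
cv2.imwrite("pics/fit.png",np.hstack([np.load("/tmp/side.npy"),np.load("/tmp/top.npy")]))
# cups
for l,s,t in(("med",[255.9,291.9],[333.7,210.7]),("big",[196.9,331.6],[339.3,263.7]),("small",[263.7,363.6],[377.8,228.2])):
    p,e=tri(s,t);print(l,p.round(4),round(e,2))
print("coaster",onz("side",[249.9,198.7],0), onz("top",[361/1.5625,287/1.5625],.008))
print("carousel top", onz("top",[511.5/1.5625,317/1.5625],.046))
print("med on z=.046",onz("side",[255.9,291.9],.046),onz("top",[333.7,210.7],.046))
E
```

```text
[0.4783 0.312  0.1366 0.2591] [ 0.2 -0.1  0.8  0.2 -1.4 -0.6 -0.6 -0.2 -1.   0.3  0.3  0.   0.  -0.3
  0.3 -0.4  1.9  0.9  0.   0.9] [-0.331 -0.088  0.94 ]
med [ 0.4974 -0.3382  0.038 ] 1.64
big [ 0.3341 -0.3652 -0.0067] 1.34
small [ 0.4541 -0.4935  0.011 ] 1.0
coaster [0.60201701 0.00796334 0.        ] [0.59245026 0.00800474 0.008     ]
carousel top [ 0.52754342 -0.31663983  0.046     ]
med on z=.046 [ 0.49263368 -0.34257963  0.046     ] [ 0.5018448  -0.33741568  0.046     ]
```

View pics/fit.png

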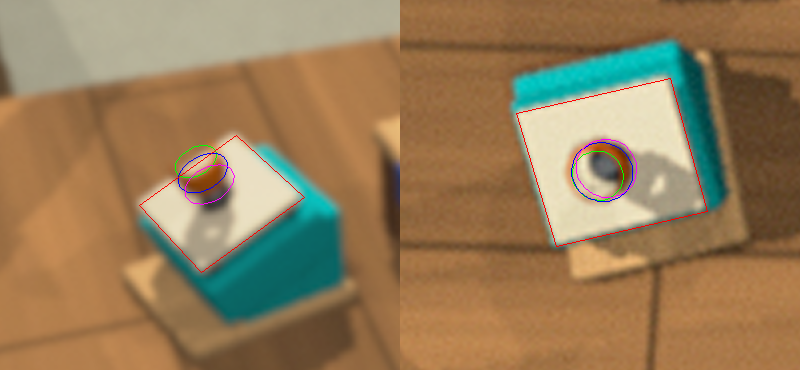

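The cups are at side px (197,332), which is large and on the bench; (256,292), medium and on the platter; and (264,364), small and on the bench. The platter cup is the one meant: it stands off-centre on the platter, and the crop shows its size between the other two. The panel fit is good and gives a knob at about (0.478, 0.311, 0.138) with yaw 0.26.

Call:
carry_out --steps '[[[0,-50,-14],-0.14,1],[[0,-100,-28],-0.28,1],[[0,-150,-43],-0.42,1],[[0,-200,-57],-0.57,1],[[0,-245,-70],-0.727,1]]'

```text
time: 1.3
tcp_pos: [0.4314, 0.3543, 0.1995]
tool_rot: [[0.0, -0.976, -0.219], [0.0, -0.219, 0.976], [-1.0, -0.001, 0.0]]
contact_force: [-0.8, 0.9, -0.4]
grip_width: 0.0854
```

```bash
cat >> h.py <<'E'
def go(p,yaw=None):
    o=status.get_obs();R=np.array(o["tool_rot"]);d=R.T@(np.array(p)-o["tcp_pos"])*1000
    z=R[:,2];s="t %.2f tcp %s zyaw %.3f w %.4f F %s | shift mm %s"%(o["time"],np.round(o["tcp_pos"],4),np.arctan2(z[1],z[0]),o["grip_width"],np.round(o["contact_force"],1),d.round(1))
    if yaw is not None:
        s+=" turn %.3f"%(-((yaw-np.arctan2(z[1],z[0])+np.pi/2)%np.pi-np.pi/2))
    print(s)
E
python3 -c "
from h import *
go([.4775,.3113,.16],np.pi/2+.259)"
```

```text
t 1.30 tcp [0.4314 0.3543 0.1995] zyaw 1.792 w 0.0854 F [-0.8  0.9 -0.4] | shift mm [ 39.5 -35.5 -52.1] turn -0.038
```

Call:
carry_out --steps '[[[0,-30,-40],-0.038,1],[[0,-35.5,-52],-0.038,1],[[12,-35.5,-52],-0.038,1],[[12,-35.5,-52],-0.038,1]]'

```text
time: 1.7
tcp_pos: [0.4746, 0.3121, 0.1854]
tool_rot: [[-0.003, -0.968, -0.25], [-0.001, -0.25, 0.968], [-1.0, 0.003, 0.0]]
contact_force: [0.3, 0.1, -0.4]
grip_width: 0.0857
```

```bash
python3 - <<'E'
from h import *
go([.4775,.3113,.114],np.pi/2+.259)
o=status.get_obs();p=np.array(o["tcp_pos"])
L=[]
for n in("side","top"):
    im=read_camera(n);im=cv2.resize(im[:,:,::-1],None,fx=4,fy=4,interpolation=cv2.INTER_CUBIC)
    c=(proj(n,[.4775,.311,.138])[0]*4).astype(int)
    L.append(im[max(c[1]-220,0):,max(0,c[0]-200):][:440,:400])
cv2.imwrite("pics/above.png",np.hstack(L))
for n in("side","top"): print([(x["uv"],x["conf"]) for x in mark_of(n,"knob_grip")])
E
```

```text
t 1.70 tcp [0.4746 0.3121 0.1854] zyaw 1.823 w 0.0857 F [ 0.3  0.1 -0.4] | shift mm [71.4 -2.9 -1.5] turn -0.007
[([185.7, 119.7], 0.56)]
[([126.2, 206.4], 0.56)]
```

View pics/above.png

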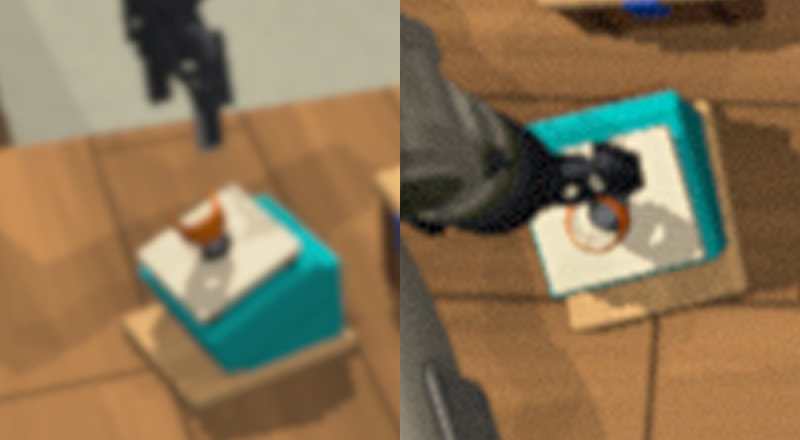

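```bash
python3 - <<'E'
from h import *
im=np.load("pics/top0.npy").astype(int)
c=im[195:225,112:148];big=cv2.resize(c.astype(np.uint8),None,fx=10,fy=10,interpolation=cv2.INTER_CUBIC)
h=cv2.cvtColor(big,cv2.COLOR_RGB2HSV)
m=((h[:,:,0]<16)&(h[:,:,1]>110)&(h[:,:,2]>60)).astype(np.uint8)
m[225:]=0
ys,xs=np.where(m);hull=cv2.convexHull(np.c_[xs,ys].astype(np.int32))
print(cv2.fitEllipse(hull),xs.min(),xs.max(),ys.min(),ys.max())
e=cv2.fitEllipse(hull);uv=np.array(e[0])/10-.45+[112,195];print("ring",uv)
big=big[:,:,::-1].copy();cv2.ellipse(big,e,(0,255,0),1)
kg=np.array([.4783,.312,.1366]);n=np.array([-.331,-.088,.94])
for q in(kg,kg+.014*n): print(proj("top",q),proj("side",q))
cv2.imwrite("pics/ring.png",np.hstack([big,cv2.cvtColor(m*255,cv2.COLOR_GRAY2BGR)]))
E
```

```text
((159.7549285888672, 141.3465576171875), (144.38551330566406, 162.8762664794922), 85.08185577392578) 79 241 68 199
ring [127.52549286 208.68465576]
[[128.35572981 209.2676082 ]] [[186.71370426 120.49245027]]
[[127.26359198 210.19932366]] [[185.00588741 117.6135829 ]]
```

View pics/ring.png

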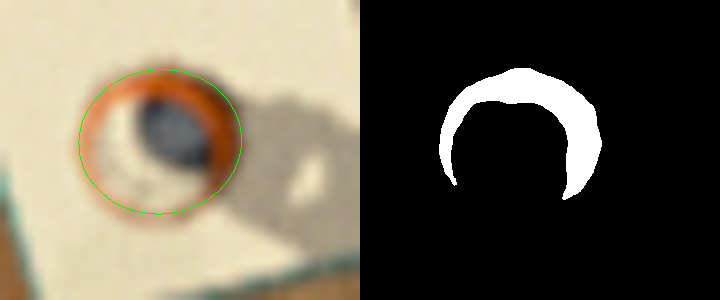

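Call:
carry_out --steps '[[[20,-3.4,-0.5],0,1],[[45,-3.4,-0.5],0,1],[[65,-3.4,-0.5],0,1],[[71,-3.4,-0.5],0,1],[[71,-3.4,-0.5],0,1]]'

```text
time: 2.4
tcp_pos: [0.4784, 0.3132, 0.1158]
tool_rot: [[-0.001, -0.968, -0.252], [-0.001, -0.252, 0.968], [-1.0, 0.002, -0.0]]
contact_force: [-0.4, 0.2, -0.2]
grip_width: 0.0857
```

Call:
carry_out --steps '[[[0,0,0],0,0.5],[[0,0,0],0,0.35],[[0,0,0],0,0.25]]'

```text
time: 2.7
tcp_pos: [0.4802, 0.3132, 0.1175]
tool_rot: [[0.002, -0.968, -0.251], [0.001, -0.251, 0.968], [-1.0, -0.002, 0.0]]
contact_force: [-0.6, -0.6, -0.3]
grip_width: 0.0536
```

```bash
python3 - <<'E'
from h import *
go([.478,.3125,.114],np.pi/2+.259)
L=[]
for n in("side","top"):
    im=read_camera(n);im=cv2.resize(im[:,:,::-1],None,fx=4,fy=4,interpolation=cv2.INTER_CUBIC)
    c=(proj(n,[.4775,.311,.138])[0]*4).astype(int)
    L.append(im[max(c[1]-220,0):,max(0,c[0]-200):][:440,:400])
cv2.imwrite("pics/grip1.png",np.hstack(L))
E
```

```text
t 2.70 tcp [0.4802 0.3132 0.1175] zyaw 1.824 w 0.0536 F [-0.6 -0.6 -0.3] | shift mm [ 3.5  2.3 -0.1] turn -0.006
```

View pics/grip1.png

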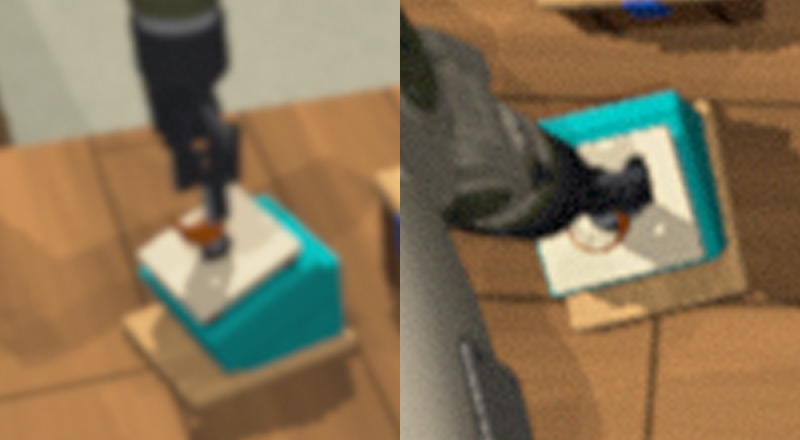

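```bash
python3 - <<'E'
from h import *
o=status.get_obs();R=np.array(o["tool_rot"]);p=np.array(o["tcp_pos"])
k=np.array([.478,.3125,.138])
c={n:(proj(n,[.4775,.311,.138])[0]*4).astype(int) for n in("side","top")}
for nm,q in(("Rtip",p-R[:,2]*.03-R[:,0]*.006),("Rpadgrasp",p-R[:,2]*.03-R[:,0]*.025),("Ltip",p+R[:,2]*.03-R[:,0]*.006),("knob",k)):
    for n,x0 in(("side",0),("top",400)):
        b=np.maximum(c[n]-[200,220],0);print(nm,n,(proj(n,q)[0]*4+2-b+[x0,0]).round())
E
```

```text
Rtip side [222. 252.]
Rtip top [644. 214.]
Rpadgrasp side [220. 233.]
Rpadgrasp top [637. 210.]
Ltip side [191. 220.]
Ltip top [568. 231.]
knob side [202. 221.]
knob top [600. 222.]
```

```bash
python3 - <<'E'
from h import *
im=read_camera("side");c=proj("side",[.478,.3125,.138])[0].astype(int)
cr=im[c[1]-35:c[1]+25,c[0]-30:c[0]+30]
o=status.get_obs();R=np.array(o["tool_rot"]);p=np.array(o["tcp_pos"])
big=cv2.resize(cr[:,:,::-1],(600,600),interpolation=cv2.INTER_CUBIC)
for q,col in((p-R[:,2]*.027-R[:,0]*.006,(0,255,0)),(p+R[:,2]*.027-R[:,0]*.006,(255,255,0)),(p,(255,0,255))):
    u=(proj("side",q)[0]-c+[30,35]+.5)*10;cv2.circle(big,tuple(int(a) for a in u),5,col,2)
cv2.imwrite("pics/z1.png",big)
E
```

```text
(no output)
```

View pics/z1.png

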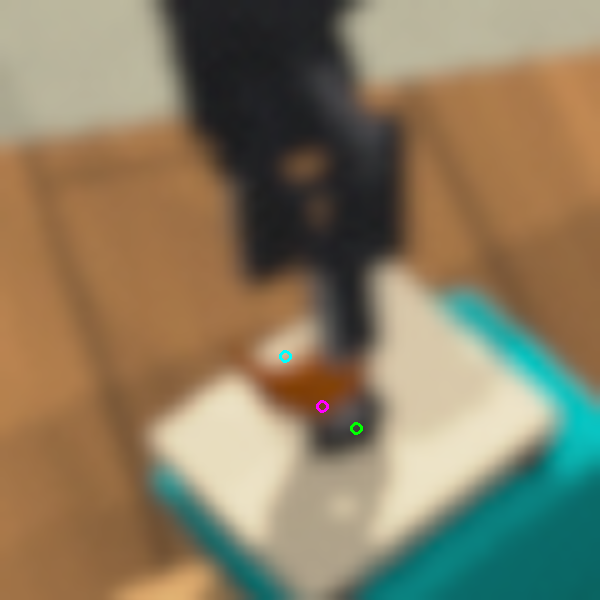

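```bash
python3 - <<'E'
from h import *
R0=np.array([[-0.001, -0.8926, 0.4509], [-0.0015, 0.4509, 0.8926], [-1.0, 0.0002, -0.0018]]);p0=np.array([.259,.5127,.1984])
im=np.load("pics/side0.npy")
for s in(1,-1): print(s,[proj("side",p0+s*R0[:,2]*.046-R0[:,0]*b).round(1).tolist() for b in(0,.013)], proj("side",p0).round(1))
cr=im[20:100,60:140];big=cv2.resize(cr[:,:,::-1],(560,560),interpolation=cv2.INTER_CUBIC)
def dot(q,col):
    u=(proj("side",q)[0]-[60,20]+.5)*7;cv2.circle(big,tuple(int(a) for a in u),4,col,2)
dot(p0,(255,0,255));dot(p0-R0[:,2]*.046-R0[:,0]*.013,(0,255,0));dot(p0+R0[:,2]*.046-R0[:,0]*.013,(255,255,0))
cv2.imwrite("pics/z0.png",big)
E
```

```text
1 [[[116.5, 81.3]], [[115.6, 78.0]]] [[111.5  87.3]]
-1 [[[106.2, 93.7]], [[105.2, 90.2]]] [[111.5  87.3]]
```

View pics/z0.png

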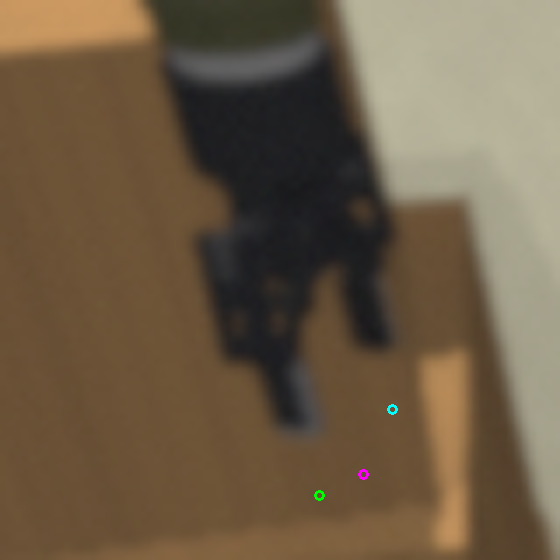

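```bash
python3 - <<'E'
from h import *
im=np.load("pics/top0.npy")
p0=np.array([.259,.5127,.1984]);R0=np.array([[-0.001, -0.8926, 0.4509], [-0.0015, 0.4509, 0.8926], [-1.0, 0.0002, -0.0018]])
big=cv2.resize(im[255:325,0:70][:,:,::-1],(560,560),interpolation=cv2.INTER_CUBIC)
for b,col in((.013,(0,255,0)),(.048,(255,0,255))):
  for s in(1,-1):
    u=(proj("top",p0+s*R0[:,2]*.046-R0[:,0]*b)[0]-[0,255]+.5)*8;cv2.circle(big,tuple(int(a) for a in u),4,col,2)
cv2.imwrite("pics/z2.png",big)
E
```

```text
(no output)
```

View pics/z2.png

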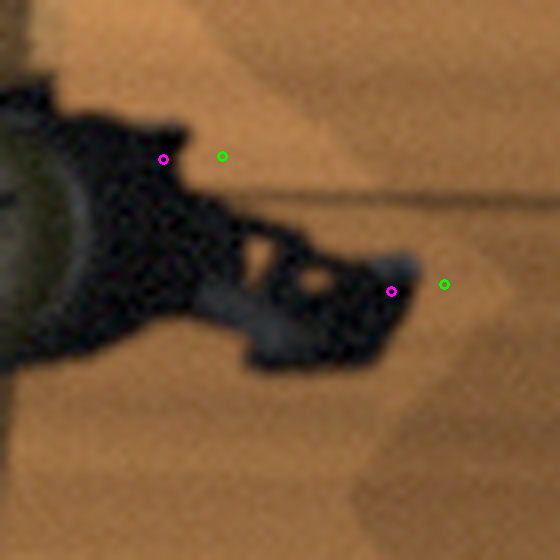

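Call:
carry_out --steps '[[[0,0,0],0,0.1],[[0,0,0],0,0.0],[[0,0,0],0,0.0]]'

```text
time: 3.15
tcp_pos: [0.4794, 0.3144, 0.1168]
tool_rot: [[0.0, -0.968, -0.251], [0.004, -0.251, 0.968], [-1.0, -0.001, 0.003]]
contact_force: [-1.2, 4.6, 0.6]
grip_width: 0.0423
```

Call:
carry_out --steps '[[[0,0,0],0,0.6],[[0,0,0],0,0.6],[[4,-1,2],0,0.6],[[8,-1,2],0,0.6],[[8,-1,2],0,0.6]]'

```text
time: 3.65
tcp_pos: [0.4794, 0.3146, 0.1073]
tool_rot: [[-0.001, -0.968, -0.25], [-0.001, -0.25, 0.968], [-1.0, 0.002, -0.0]]
contact_force: [-0.2, 0.5, 0.4]
grip_width: 0.0688
```

Call:
carry_out --steps '[[[3,0,0],0,0.6],[[6,0,0],0,0.6],[[9,0,0],0,0.6],[[10,0,0],0,0.6],[[10,0,0],0,0.6]]'

```text
time: 4.15
tcp_pos: [0.4798, 0.3149, 0.0981]
tool_rot: [[-0.0, -0.968, -0.25], [-0.0, -0.25, 0.968], [-1.0, 0.0, -0.0]]
contact_force: [0.0, 0.5, -0.3]
grip_width: 0.068
```

```bash
python3 - <<'E'
from h import *
go([.478,.3125,.1],np.pi/2+.259)
L=[]
for n in("side","top"):
    im=read_camera(n);c=proj(n,[.478,.3125,.138])[0].astype(int)
    L.append(cv2.resize(im[c[1]-30:c[1]+20,c[0]-20:c[0]+20][:,:,::-1],(400,500),interpolation=cv2.INTER_CUBIC))
cv2.imwrite("pics/z3.png",np.hstack(L))
E
```

```text
t 4.15 tcp [0.4798 0.3149 0.0981] zyaw 1.824 w 0.0680 F [ 0.   0.5 -0.3] | shift mm [-1.9  2.3 -1.8] turn -0.006
```

View pics/z3.png

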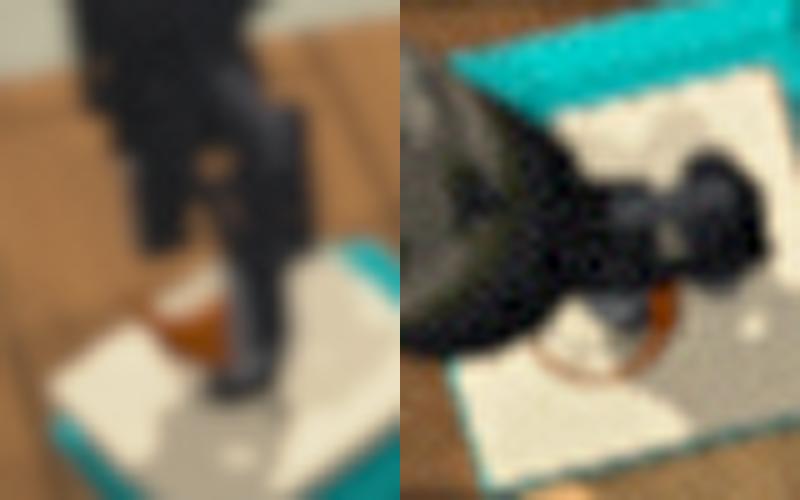

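Call:
carry_out --steps '[[[0,0,0],0,0.25],[[0,0,0],0,0.1],[[0,0,0],0,0.0],[[0,0,0],0,0.0]]'

```text
time: 4.65
tcp_pos: [0.4801, 0.3158, 0.0988]
tool_rot: [[0.001, -0.968, -0.251], [0.002, -0.251, 0.968], [-1.0, -0.001, 0.002]]
contact_force: [-0.3, 4.3, 2.5]
grip_width: 0.0438
```

Call:
carry_out --steps '[[[0,0,1],0,0.1],[[0,0,2],0,0.05],[[0,0,2],0,-0.1],[[0,0,2],0,-0.3],[[0,0,2],0,-0.3]]'

```text
time: 5.15
tcp_pos: [0.4798, 0.3159, 0.0984]
tool_rot: [[0.001, -0.968, -0.25], [-0.002, -0.25, 0.968], [-1.0, -0.0, -0.002]]
contact_force: [2.4, -5.3, 2.4]
grip_width: 0.0441
```

Call:
carry_out --steps '[[[0,0,-1],0,-1],[[-2,0.7,-1],0,-1],[[-4,1.4,-1],0,-1],[[-6,2.1,-1],0,-1],[[-7.5,2.7,-1],0,-1]]'

```text
time: 5.65
tcp_pos: [0.4773, 0.3152, 0.1056]
tool_rot: [[0.0, -0.968, -0.25], [-0.0, -0.25, 0.968], [-1.0, -0.0, -0.0]]
contact_force: [4.3, -2.4, -4.7]
grip_width: 0.0436
```

Call:
carry_out --steps '[[[-2,0.7,0],0,-1],[[-4,1.4,0],0,-1],[[-6,2.1,0],0,-1],[[-8,2.9,0],0,-1],[[-8,2.9,0],0,-1]]'

```text
time: 6.15
tcp_pos: [0.4744, 0.3144, 0.1139]
tool_rot: [[0.0, -0.968, -0.25], [-0.0, -0.25, 0.968], [-1.0, -0.0, -0.0]]
contact_force: [4.7, -2.4, -5.0]
grip_width: 0.0435
```

Call:
carry_out --steps '[[[-2,0.7,0],0,-1],[[-4,1.4,0],0,-1],[[-5.5,2,0],0,-1],[[-5.5,2,0],0,-1]]'

```text
time: 6.55
tcp_pos: [0.4722, 0.3139, 0.12]
tool_rot: [[0.0, -0.968, -0.25], [0.0, -0.25, 0.968], [-1.0, -0.0, -0.0]]
contact_force: [1.6, -3.8, 1.2]
grip_width: 0.0437
```

```bash
cat > look.py <<'E'
from h import *
import sys
go([.478,.3125,.1],np.pi/2+.259)
L=[]
for n in("side","top"):
    im=read_camera(n);c=proj(n,[.478,.3125,.138])[0].astype(int)
    L.append(cv2.resize(im[c[1]-30:c[1]+20,c[0]-20:c[0]+20][:,:,::-1],(400,500),interpolation=cv2.INTER_CUBIC))
cv2.imwrite(sys.argv[1],np.hstack(L))
E
python3 look.py pics/z4.png
```

```text
t 6.55 tcp [0.4722 0.3139 0.12  ] zyaw 1.824 w 0.0437 F [ 1.6 -3.8  1.2] | shift mm [20.  -5.2 -2.8] turn -0.006
```

View pics/z4.png

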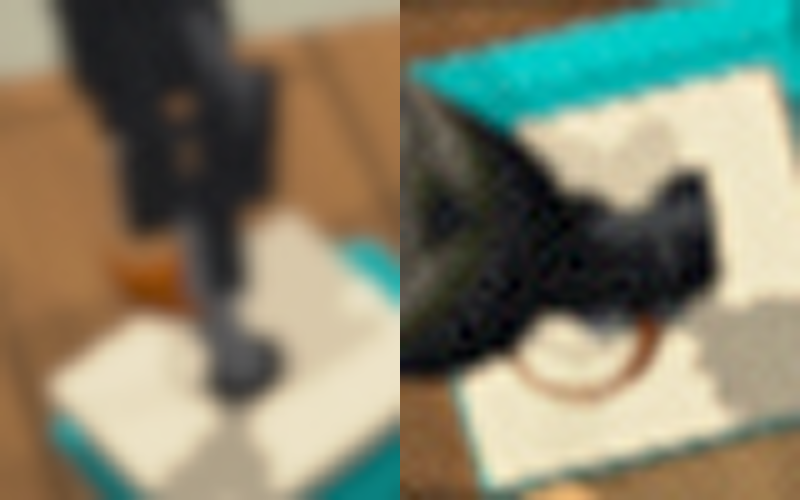

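Call:
carry_out --steps '[[[-1.5,0.5,0],0,-1],[[-3,1,0],0,-1],[[-3,1,0],0,-1]]'

```text
time: 6.95
tcp_pos: [0.4714, 0.3137, 0.1222]
tool_rot: [[0.0, -0.968, -0.25], [-0.0, -0.25, 0.968], [-1.0, -0.0, -0.0]]
contact_force: [3.6, -3.6, -1.7]
grip_width: 0.0438
```

Call:
carry_out --steps '[[[-1.0,0.3,0],0,-1],[[-2,0.7,0],0,-1],[[-2,0.7,0],0,-1]]'

```text
time: 7.25
tcp_pos: [0.4709, 0.3135, 0.1235]
tool_rot: [[-0.0, -0.968, -0.25], [-0.0, -0.25, 0.968], [-1.0, 0.0, -0.0]]
contact_force: [5.3, -2.4, -5.8]
grip_width: 0.0437
```

Call:
carry_out --steps '[[[1.5,-0.5,0],0,-1],[[1.5,-0.5,0],0,0.3],[[1.5,-0.5,0],0,0.6],[[1.5,-0.5,0],0,0.8]]'

```text
time: 7.65
tcp_pos: [0.4706, 0.3143, 0.1229]
tool_rot: [[-0.001, -0.968, -0.251], [0.001, -0.251, 0.968], [-1.0, 0.0, 0.001]]
contact_force: [0.9, -1.0, 0.5]
grip_width: 0.0771
```

Call:
carry_out --steps '[[[-20,0,0],0,0.8],[[-60,0,0],0,0.8],[[-100,0,0],0,1],[[-120,0,0],0,1]]'

```text
time: 8.05
tcp_pos: [0.4718, 0.3147, 0.2468]
tool_rot: [[0.004, -0.968, -0.251], [0.003, -0.251, 0.968], [-1.0, -0.005, 0.002]]
contact_force: [0.6, 0.8, -0.0]
grip_width: 0.0853
```

```bash
python3 look.py pics/z5.png; python3 - <<'E'
from h import *
read_camera("side");read_camera("top")
for n in("side","top"): print([(x["uv"],x["conf"]) for x in mark_of(n,"knob_grip")])
k=np.array([.4783,.312,.1366]);n=np.array([-.331,-.088,.94])
for d in(0,.024):print(d,proj("side",k+d*n),proj("top",k+d*n))
E
```

```text
t 8.05 tcp [0.4718 0.3147 0.2468] zyaw 1.825 w 0.0853 F [ 0.6  0.8 -0. ] | shift mm [146.8  -4.8  -4. ] turn -0.005
[([179.8, 114.0], 0.46)]
[([125.7, 211.2], 0.61), ([326.5, 150.0], 0.21)]
0 [[186.71370426 120.49245027]] [[128.35572981 209.2676082 ]]
0.024 [[183.76725908 115.52562678]] [[126.46774898 210.87826657]]
```

View pics/z5.png

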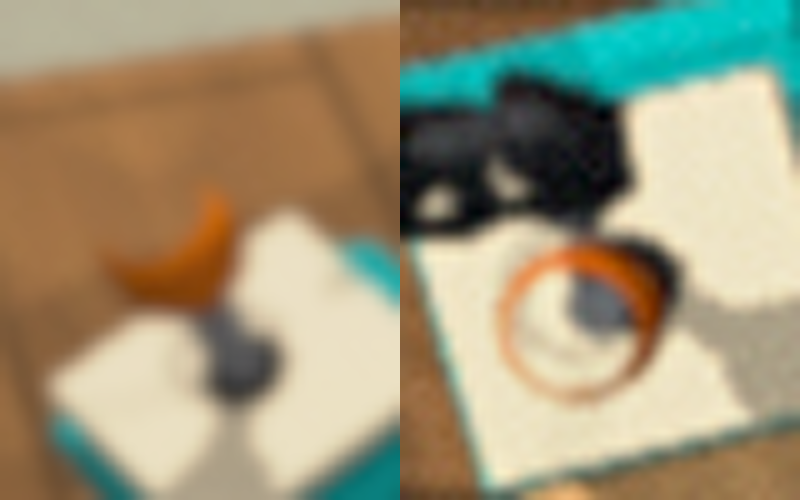

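```bash
cat > cupfit.py <<'E'
from h import *
def circ(x,y,z,r):
    a=np.linspace(0,2*np.pi,48);return np.c_[x+r*np.cos(a),y+r*np.sin(a),np.full(48,z)]
def cupmask(n,x,y,z0,S=4):
    m=np.zeros((384*S,512*S),np.uint8)
    secs=[(0,24),(.006,24),(.014,10),(.026,10),(.052,25),(.072,25)]
    for (h1,r1),(h2,r2) in zip(secs[:-1],secs[1:]):
        P=np.vstack([circ(x,y,z0+h1,r1/1e3),circ(x,y,z0+h2,r2/1e3)])
        cv2.fillConvexPoly(m,cv2.convexHull(((proj(n,P)+.5)*S).astype(np.int32)),1)
    return m
def redmask(n,im,near,S=4):
    u=cv2.resize(im,None,fx=S,fy=S,interpolation=cv2.INTER_CUBIC);h=cv2.cvtColor(u,cv2.COLOR_RGB2HSV)
    m=(((h[:,:,0]<6)|(h[:,:,0]>174))&(h[:,:,1]>170)&(h[:,:,2]>60)).astype(np.uint8)
    k,l,st,ce=cv2.connectedComponentsWithStats(m);c=min((i for i in range(1,k) if st[i,4]>200),key=lambda i:np.hypot(*(ce[i]/S-near)))
    return (l==c).astype(np.uint8)
def fit(ims,x0,z0,names=("side","top")):
    from scipy.optimize import minimize
    M={n:redmask(n,ims[n],proj(n,[x0[0],x0[1],z0+.036])[0]) for n in names}
    out={}
    def cost(q,ns): return sum(1-(cupmask(n,q[0],q[1],z0)&M[n]).sum()/(cupmask(n,q[0],q[1],z0)|M[n]).sum() for n in ns)
    for ns in [names]+[(n,) for n in names]:
        r=minimize(cost,x0,args=(ns,),method="Nelder-Mead",options=dict(initial_simplex=[x0,[x0[0]+.006,x0[1]],[x0[0],x0[1]+.006]],maxiter=50));out[ns]=(r.x.round(4),round(r.fun,3))
    return out
E
python3 - <<'E'
from cupfit import *
ims={n:read_camera(n) for n in("side","top")}
for k,v in fit(ims,[.497,-.34],.046).items(): print(k,v)
def cc(n,z,r,uv):
    return onz(n,uv,z)
# platter and coaster via colour ellipses
im=ims["top"];m=outline_of("top","carousel");print([(x["conf"],x["uv"]) for x in m])
for lab,z in(("carousel",.046),("coaster",.008)):
    for n in("side","top"):
        for o in outline_of(n,lab)[:2]:
            ys,xs=np.where(o["region"]);h=cv2.convexHull(np.c_[xs,ys].astype(np.int32));e=cv2.fitEllipse(h);print(lab,n,round(o["conf"],2),np.round(e[0]+e[1],1),onz(n,e[0],z).round(4))
print(np.round(status.get_obs()["joint_pos"],3))
E
```

```text
('side', 'top') (array([ 0.4917, -0.3471]), np.float64(0.453))
('side',) (array([ 0.4926, -0.3452]), np.float64(0.236))
('top',) (array([ 0.4932, -0.3468]), np.float64(0.215))
[(0.6, [324.6, 198.1])]
carousel side 0.91 [264.5 281.6  71.   80.3] [ 0.5226 -0.3229  0.046 ]
carousel top 0.6 [326.3 202.5  58.5  61.4] [ 0.5287 -0.3132  0.046 ]
coaster side 0.75 [246.6 198.5  27.9  37.3] [0.5895 0.0047 0.008 ]
coaster side 0.43 [315.2 213.9  24.5  41.5] [ 0.7664 -0.1292  0.008 ]
coaster top 0.75 [230.5 182.8  33.6  33.9] [0.5955 0.0101 0.008 ]
coaster top 0.23 [140.6 139.2  51.8  69. ] [0.7442 0.3316 0.008 ]
[0.446 0.289 0.117 1.4   0.    0.192]
```

```bash
cat > ov.py <<'E'
from cupfit import *
import sys
def ov(fn,x,y,z0,w=40):
    L=[]
    for n in("side","top"):
        im=read_camera(n);c=proj(n,[x,y,z0+.036])[0].astype(int)
        u=cv2.resize(im[:,:,::-1],None,fx=4,fy=4,interpolation=cv2.INTER_CUBIC);u=cv2.resize(u,None,fx=2,fy=2)
        m=cupmask(n,x,y,z0,8);cs,_=cv2.findContours(m,cv2.RETR_EXTERNAL,cv2.CHAIN_APPROX_NONE)
        cv2.drawContours(u,cs,-1,(0,255,0),1)
        cv2.polylines(u,[((proj(n,circ(x,y,z0+.072,.025))+.5)*8).astype(int)],True,(255,255,0),1)
        cv2.polylines(u,[((proj(n,circ(x,y,z0+.0,.024))+.5)*8).astype(int)],True,(255,0,255),1)
        L.append(u[(c[1]-25)*8:(c[1]+25)*8,(c[0]-25)*8:(c[0]+25)*8])
    cv2.imwrite(fn,np.hstack(L))
if __name__=="__main__": ov(sys.argv[1],*map(float,sys.argv[2:5]))
E
python3 ov.py pics/ov1.png .495 -.342 .046
```

```text
(no output)
```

View pics/ov1.png

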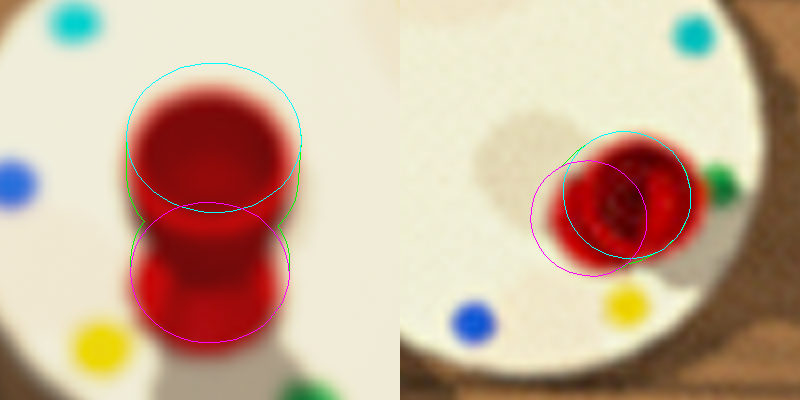

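```bash
python3 - <<'E'
from cupfit import *
for l,x,y,z,r in(("carousel",.5265,-.317,.046,.1),("coaster",.5925,.0075,.008,.06)):
    for n in("side","top"): e=cv2.fitEllipse(proj(n,circ(x,y,z,r)).astype(np.float32));print(l,n,np.round(e[0]+e[1],1))
L=[]
for n in("side","top"):
    u=cv2.resize(read_camera(n)[:,:,::-1],None,fx=4,fy=4,interpolation=cv2.INTER_CUBIC)
    for x,y,z,r in((.5265,-.317,.046,.1),(.5925,.0075,.008,.06)): cv2.polylines(u,[((proj(n,circ(x,y,z,r))+.5)*4).astype(int)],True,(0,255,0),1)
    c=(proj(n,[.55,-.17,0])[0]*4).astype(int);L.append(u[c[1]-300:c[1]+300,c[0]-400:c[0]+400]) 
cv2.imwrite("pics/cir_s.png",L[0]);cv2.imwrite("pics/cir_t.png",L[1])
E
```

```text
carousel side [265.1 282.   69.7  80.7]
carousel top [327.5 203.6  58.8  60.9]
coaster side [247.1 198.2  26.3  37.4]
coaster top [231.2 183.8  34.1  34.9]
```

View pics/cir_s.png

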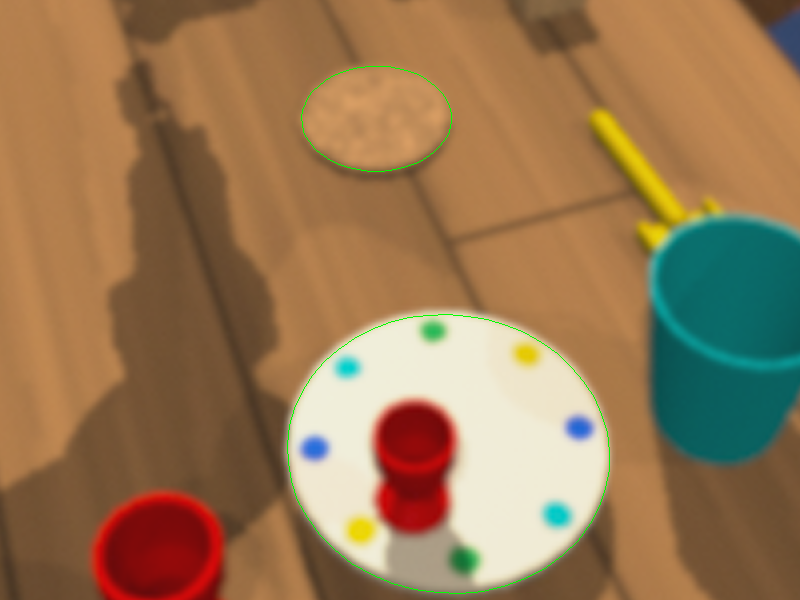

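View pics/cir_t.png

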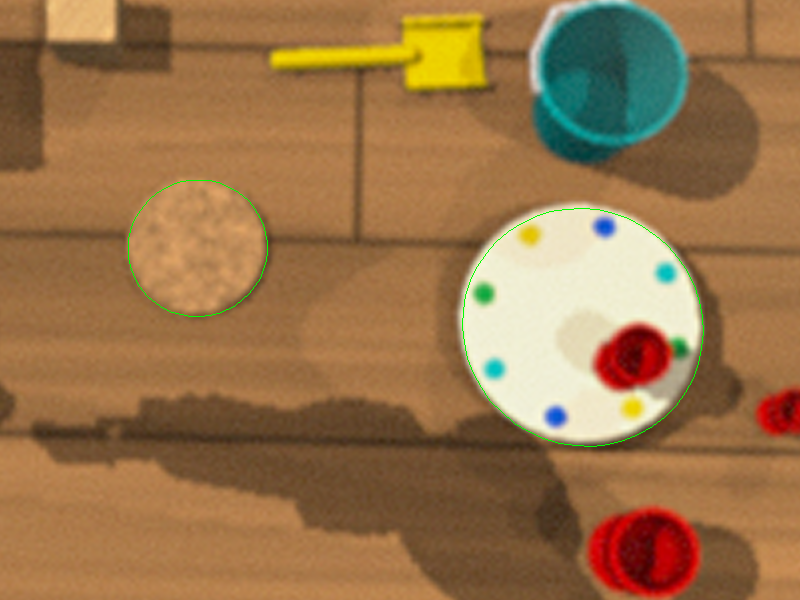

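Call:
carry_out --steps '[[[0,10.6,-47.8],-0.1,1],[[0,21,-95.6],-0.2,1],[[0,32,-143],-0.3,1],[[0,42,-191],-0.4,1],[[0,53,-239],-0.507,1]]'

```text
time: 9.4
tcp_pos: [0.4797, 0.0673, 0.2431]
tool_rot: [[0.001, -0.721, -0.693], [0.0, -0.693, 0.721], [-1.0, -0.001, -0.001]]
contact_force: [1.1, -0.1, 0.1]
grip_width: 0.0851
```

```bash
python3 -c "
from h import *
go([.4945,-.3475,.2],2.332)"
```

```text
t 9.40 tcp [0.4797 0.0673 0.2431] zyaw 2.336 w 0.0851 F [ 1.1 -0.1  0.1] | shift mm [  43.1  276.6 -309.5] turn 0.004
```

Call:
carry_out --steps '[[[0,32,-36],0,1],[[0,65,-72],0,1],[[0,97,-108],0,1],[[0,130,-145],0,1],[[0,162,-181],0,1]]'

```text
time: 9.9
tcp_pos: [0.4868, -0.1759, 0.2431]
tool_rot: [[0.001, -0.725, -0.689], [-0.0, -0.689, 0.725], [-1.0, -0.001, -0.001]]
contact_force: [1.2, -0.3, 0.3]
grip_width: 0.0856
```

```bash
python3 -c "
from h import *
go([.4945,-.3475,.18],2.332)"
```

```text
t 9.90 tcp [ 0.4868 -0.1759  0.2431] zyaw 2.331 w 0.0856 F [ 1.2 -0.3  0.3] | shift mm [  63.2  112.7 -129.6] turn -0.001
```

Call:
carry_out --steps '[[[0,32,-36],0,1],[[5,65,-74],0,1],[[30,97,-111],0,1],[[55,112.7,-129.6],0,1],[[63,112.7,-129.6],0,1]]'

```text
time: 10.4
tcp_pos: [0.4932, -0.3485, 0.1759]
tool_rot: [[-0.003, -0.728, -0.686], [0.002, -0.686, 0.728], [-1.0, 0.001, 0.004]]
contact_force: [-0.8, 1.1, -0.6]
grip_width: 0.0854
```

```bash
python3 -c "
from h import *
go([.4945,-.3475,.06],2.332)
from ov import ov
ov('pics/ov2.png',.4945,-.3475,.046)"
```

```text
t 10.40 tcp [ 0.4932 -0.3485  0.1759] zyaw 2.326 w 0.0854 F [-0.8  1.1 -0.6] | shift mm [115.9  -1.7  -0.6] turn -0.006
```

View pics/ov2.png

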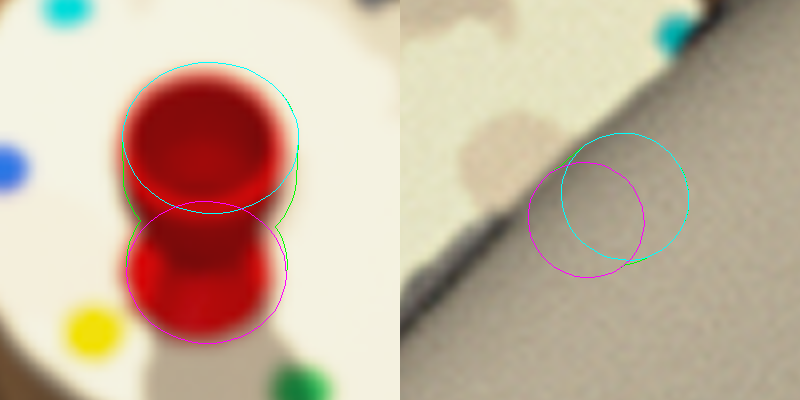

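```bash
cat > lk2.py <<'E'
from h import *
import sys
im=read_camera("side");u=cv2.resize(im[:,:,::-1],None,fx=6,fy=6,interpolation=cv2.INTER_CUBIC)
o=status.get_obs();R=np.array(o["tool_rot"]);p=np.array(o["tcp_pos"]);w=o["grip_width"]/2
b=.013*(w/.0428)
for q,col in((p,(255,0,255)),(p-R[:,2]*w-R[:,0]*b,(0,255,0)),(p+R[:,2]*w-R[:,0]*b,(255,255,0))):
    cv2.circle(u,tuple(((proj("side",q)[0]+.5)*6).astype(int)),5,col,2)
c=(proj("side",[.4945,-.3475,.11])[0]*6).astype(int)
cv2.imwrite(sys.argv[1],u[c[1]-400:c[1]+160,c[0]-300:c[0]+300]);go([.493,-.347,.06],2.332)
E
python3 lk2.py pics/g1.png
```

```text
t 10.55 tcp [ 0.4942 -0.3444  0.1793] zyaw 2.331 w 0.0855 F [ 0.3 -0.  -0.2] | shift mm [119.3   2.6  -1.3] turn -0.001
```

View pics/g1.png

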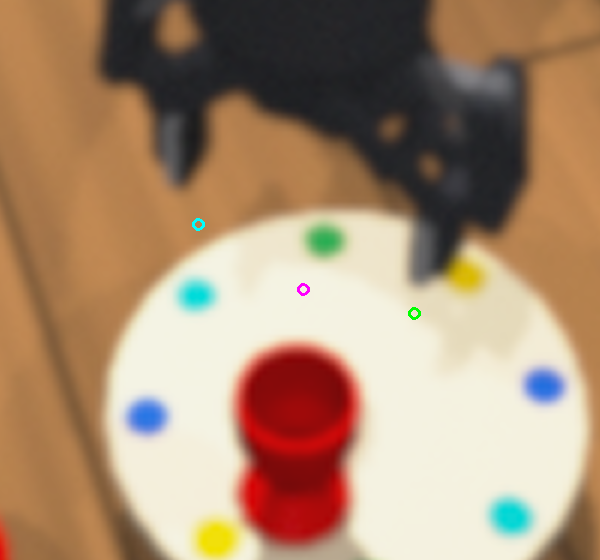

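Call:
carry_out --steps '[[[25,2,-1],0,1],[[50,2,-1],0,1],[[75,2,-1],0,1],[[85,2,-1],0,1],[[85,2,-1],0,1]]'

```text
time: 11.05
tcp_pos: [0.4939, -0.3459, 0.0948]
tool_rot: [[-0.001, -0.724, -0.69], [0.001, -0.69, 0.724], [-1.0, -0.0, 0.001]]
contact_force: [-0.1, 0.0, 0.0]
grip_width: 0.0852
```

```bash
python3 lk2.py pics/g2.png
```

```text
t 11.10 tcp [ 0.4944 -0.3467  0.0959] zyaw 2.332 w 0.0854 F [ 0.9 -1.1  0.2] | shift mm [35.9  1.3  0.8] turn 0.000
```

View pics/g2.png

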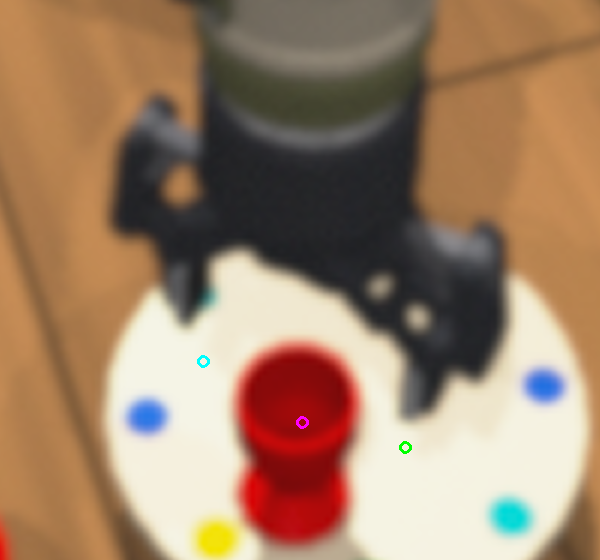

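Call:
carry_out --steps '[[[12,1,0.5],0,1],[[24,1,0.5],0,1],[[36,1,0.5],0,1],[[36,1,0.5],0,1]]'

```text
time: 11.5
tcp_pos: [0.4915, -0.3466, 0.0564]
tool_rot: [[-0.003, -0.725, -0.689], [0.003, -0.689, 0.725], [-1.0, 0.0, 0.004]]
contact_force: [-0.0, 0.8, -0.0]
grip_width: 0.0852
```

```bash
python3 lk2.py pics/g3.png
```

```text
t 11.55 tcp [ 0.4919 -0.347   0.0573] zyaw 2.331 w 0.0852 F [-0.3 -0.4  1. ] | shift mm [-2.7 -0.8 -0.7] turn -0.001
```

View pics/g3.png

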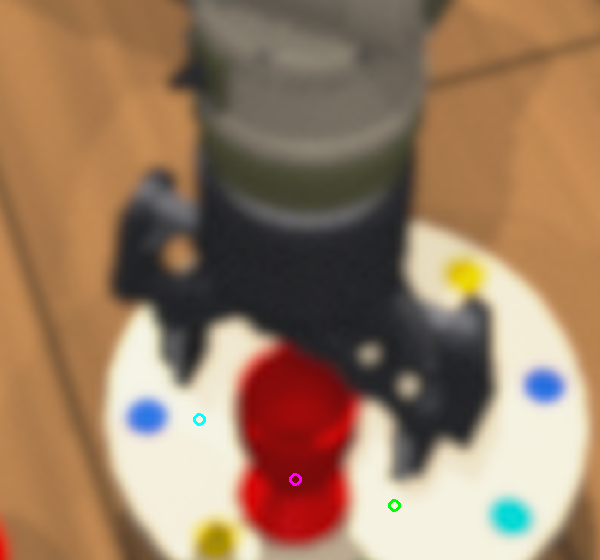

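Call:
carry_out --steps '[[[5,0,0],0,1],[[10,0,0],0,1],[[10,0,0],0,0.7],[[10,0,0],0,0.5]]'

```text
time: 11.95
tcp_pos: [0.4928, -0.3477, 0.0487]
tool_rot: [[-0.0, -0.725, -0.689], [0.0, -0.689, 0.725], [-1.0, -0.0, 0.0]]
contact_force: [-0.0, 0.1, 0.6]
grip_width: 0.0642
```

Call:
carry_out --steps '[[[0,0,0],0,0.4],[[0,0,0],0,0.34],[[0,0,0],0,0.3]]'

```text
time: 12.25
tcp_pos: [0.493, -0.3479, 0.049]
tool_rot: [[0.0, -0.725, -0.689], [-0.0, -0.689, 0.725], [-1.0, -0.0, -0.0]]
contact_force: [-0.3, -0.3, -0.5]
grip_width: 0.0552
```

```bash
python3 lk2.py pics/g4.png
```

```text
t 12.30 tcp [ 0.493  -0.3478  0.049 ] zyaw 2.331 w 0.0556 F [ 0.6 -0.7 -1.1] | shift mm [-11.   -0.6   0.6] turn -0.001
```

View pics/g4.png

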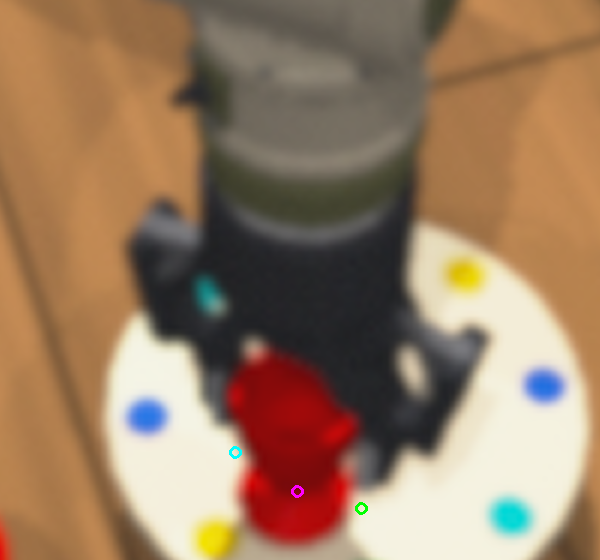

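Call:
carry_out --steps '[[[0,0,0],0,0.26],[[0,0,0],0,0.22],[[0,0,0],0,0.19],[[0,0,0],0,0.16],[[0,0,0],0,0.16]]'

```text
time: 12.8
tcp_pos: [0.493, -0.3478, 0.049]
tool_rot: [[0.0, -0.725, -0.689], [-0.0, -0.689, 0.725], [-1.0, -0.0, -0.0]]
contact_force: [0.1, 0.3, 1.6]
grip_width: 0.0496
```

```bash
python3 lk2.py pics/g5.png
```

```text
t 12.85 tcp [ 0.493  -0.3478  0.049 ] zyaw 2.331 w 0.0496 F [-0.2  0.4  1.5] | shift mm [-11.   -0.5   0.6] turn -0.001
```

View pics/g5.png

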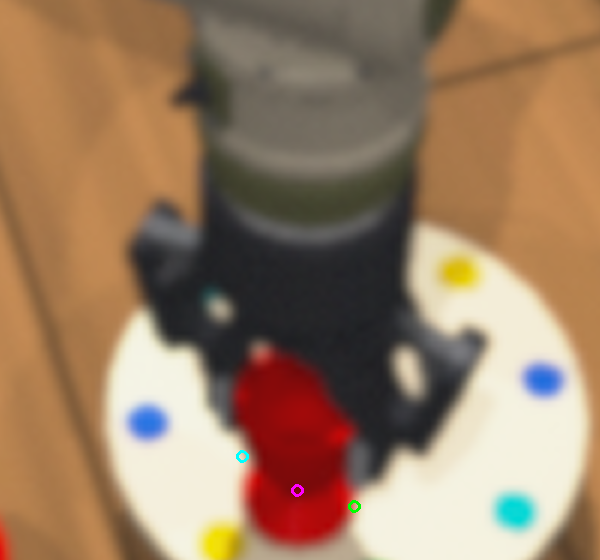

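Call:
carry_out --steps '[[[0,0,0],0,0.1],[[0,0,0],0,0],[[0,0,0],0,-0.3],[[0,0,0],0,-0.5]]'

```text
time: 13.25
tcp_pos: [0.4932, -0.348, 0.0495]
tool_rot: [[0.001, -0.725, -0.689], [-0.001, -0.689, 0.725], [-1.0, -0.0, -0.001]]
contact_force: [0.4, 0.9, 4.8]
grip_width: 0.0473
```

Call:
carry_out --steps '[[[-3,0,0],0,-1],[[-8,0,0],0,-1],[[-15,0,0],0,-1],[[-15,0,0],0,-1]]'

```text
time: 13.65
tcp_pos: [0.4934, -0.3483, 0.0649]
tool_rot: [[0.001, -0.725, -0.689], [-0.001, -0.689, 0.725], [-1.0, -0.0, -0.002]]
contact_force: [-0.2, -0.2, -1.1]
grip_width: 0.0467
```

```bash
python3 lk2.py pics/g6.png
```

```text
t 13.70 tcp [ 0.4933 -0.3482  0.0645] zyaw 2.331 w 0.0467 F [-0.6 -0.5 -0.1] | shift mm [ 4.5 -0.6  1.1] turn -0.001
```

View pics/g6.png

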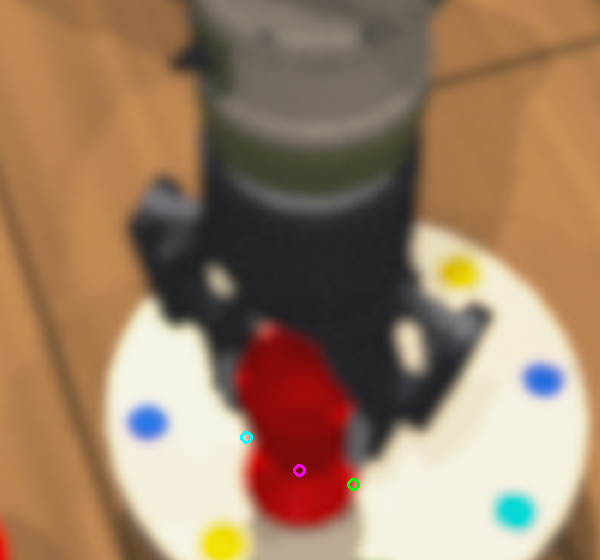

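Call:
carry_out --steps '[[[-20,0,0],0,-1],[[-45,0,0],0,-1],[[-65,-10,6],0,-1],[[-75,-35,21],0,-1],[[-75,-65,39],0,-1]]'

```text
time: 14.2
tcp_pos: [0.5142, -0.2758, 0.1407]
tool_rot: [[0.003, -0.726, -0.687], [-0.002, -0.687, 0.726], [-1.0, -0.001, -0.004]]
contact_force: [-0.1, 0.1, -1.5]
grip_width: 0.0466
```

Call:
carry_out --steps '[[[0,-35,21],0,-1],[[0,-70,42],0,-1],[[0,-105,63],0,-1],[[0,-140,84],0,-1],[[0,-170,101],0,-1]]'

```text
time: 14.7
tcp_pos: [0.5668, -0.0823, 0.1387]
tool_rot: [[-0.0, -0.724, -0.69], [0.0, -0.69, 0.724], [-1.0, -0.0, 0.0]]
contact_force: [-0.2, -0.2, -1.4]
grip_width: 0.047
```

```bash
python3 -c "
from h import *
go([.5935,.0075,.0115],2.331)"
```

```text
t 14.70 tcp [ 0.5668 -0.0823  0.1387] zyaw 2.332 w 0.0470 F [-0.2 -0.2 -1.4] | shift mm [127.2 -81.3  46.6] turn 0.001
```

Call:
carry_out --steps '[[[0,-30,17],0,-1],[[0,-60,34],0,-1],[[20,-81,46.6],0,-1],[[50,-81,46.6],0,-1],[[80,-81,46.6],0,-1]]'

```text
time: 15.2
tcp_pos: [0.5939, 0.0064, 0.0582]
tool_rot: [[0.002, -0.723, -0.691], [-0.0, -0.691, 0.723], [-1.0, -0.001, -0.001]]
contact_force: [0.5, -0.3, -1.9]
grip_width: 0.0468
```

```bash
cat > lk3.py <<'E'
from h import *
from cupfit import circ
import sys
go([.5935,.0075,.0115],2.331)
L=[]
for n in("side","top"):
    u=cv2.resize(read_camera(n)[:,:,::-1],None,fx=5,fy=5,interpolation=cv2.INTER_CUBIC)
    c=(proj(n,[.5935,.0075,.05])[0]*5).astype(int);L.append(u[c[1]-250:c[1]+150,c[0]-200:c[0]+200])
cv2.imwrite(sys.argv[1],np.hstack(L))
E
python3 lk3.py pics/p1.png
```

```text
t 15.20 tcp [0.5939 0.0064 0.0582] zyaw 2.333 w 0.0468 F [ 0.5 -0.3 -1.9] | shift mm [46.7 -0.4  1.1] turn 0.002
```

View pics/p1.png

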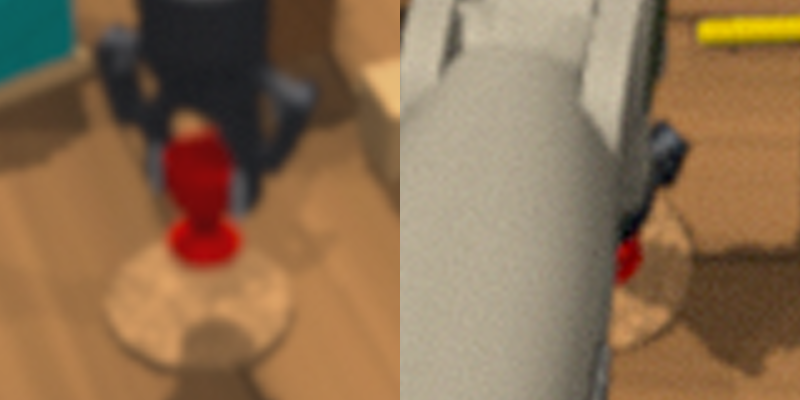

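Call:
carry_out --steps '[[[12,0,0],0,-1],[[24,0,0],0,-1],[[34,0,0],0,-1],[[38,0,0],0,-1],[[38,0,0],0,-1]]'

```text
time: 15.8
tcp_pos: [0.5929, 0.0051, 0.0203]
tool_rot: [[-0.001, -0.725, -0.689], [0.0, -0.689, 0.725], [-1.0, 0.0, 0.001]]
contact_force: [-0.5, -0.1, -0.5]
grip_width: 0.0467
```

Call:
carry_out --steps '[[[2,0,0],0,-1],[[4,0,0],0,-1],[[4,0,0],0,-1]]'

```text
time: 16.1
tcp_pos: [0.5934, 0.0052, 0.0169]
tool_rot: [[0.0, -0.725, -0.689], [0.0, -0.689, 0.725], [-1.0, -0.0, -0.0]]
contact_force: [0.3, -0.1, -0.6]
grip_width: 0.0468
```

```bash
python3 lk3.py pics/p2.png
```

```text
t 16.10 tcp [0.5934 0.0052 0.0169] zyaw 2.331 w 0.0468 F [ 0.3 -0.1 -0.6] | shift mm [ 5.4 -1.7  1.6] turn -0.000
```

View pics/p2.png

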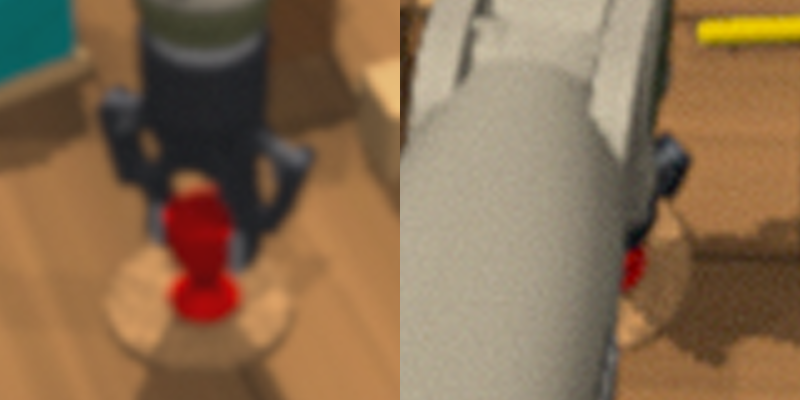

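Call:
carry_out --steps '[[[1,0,0],0,-1],[[2,0,0],0,-1],[[3,0,0],0,-1],[[3,0,0],0,-1]]'

```text
time: 16.6
tcp_pos: [0.5931, 0.0052, 0.0136]
tool_rot: [[-0.0, -0.725, -0.689], [0.0, -0.689, 0.725], [-1.0, 0.0, 0.0]]
contact_force: [0.3, -0.5, -0.7]
grip_width: 0.0466
```

Call:
carry_out --steps '[[[1,0,0],0,-1],[[2,0,0],0,-1],[[2,0,0],0,-1]]'

```text
time: 16.9
tcp_pos: [0.5932, 0.0052, 0.0117]
tool_rot: [[-0.0, -0.725, -0.689], [0.0, -0.689, 0.725], [-1.0, -0.0, 0.0]]
contact_force: [-0.1, -0.5, -0.7]
grip_width: 0.0468
```

Call:
carry_out --steps '[[[0.7,0,0],0,-1],[[1.5,0,0],0,-1],[[1.5,0,0],0,-1]]'

```text
time: 17.2
tcp_pos: [0.5935, 0.0053, 0.0116]
tool_rot: [[0.001, -0.725, -0.689], [0.0, -0.689, 0.725], [-1.0, -0.001, -0.001]]
contact_force: [-2.4, 1.2, 7.0]
grip_width: 0.0466
```

Call:
carry_out --steps '[[[-0.8,0,0],0,-1],[[-0.8,0,0],0,-0.1],[[-0.8,0,0],0,0.15],[[-0.8,0,0],0,0.3],[[-0.8,0,0],0,0.5]]'

```text
time: 17.7
tcp_pos: [0.5932, 0.0052, 0.0108]
tool_rot: [[-0.0, -0.725, -0.689], [0.0, -0.689, 0.725], [-1.0, 0.0, 0.0]]
contact_force: [-0.5, 0.1, 0.3]
grip_width: 0.0636
```

Call:
carry_out --steps '[[[0,0,0],0,0.8],[[0,0,0],0,1],[[0,0,0],0,1],[[0,0,0],0,1]]'

```text
time: 18.1
tcp_pos: [0.5933, 0.0052, 0.011]
tool_rot: [[-0.0, -0.725, -0.689], [0.0, -0.689, 0.725], [-1.0, -0.0, 0.0]]
contact_force: [-0.2, -0.4, 0.3]
grip_width: 0.0855
```

```bash
python3 lk3.py pics/p3.png
```

```text
t 18.10 tcp [0.5933 0.0052 0.011 ] zyaw 2.331 w 0.0855 F [-0.2 -0.4  0.3] | shift mm [-0.5 -1.7  1.5] turn -0.000
```

View pics/p3.png

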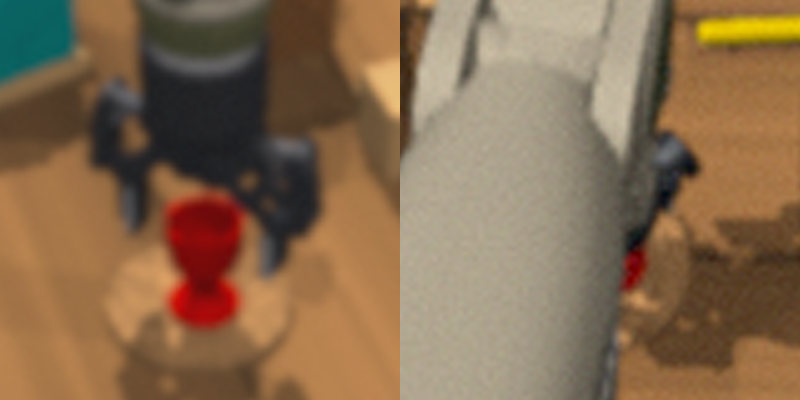

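Call:
carry_out --steps '[[[-15,0,0],0,1],[[-45,0,0],0,1],[[-90,0,0],0,1],[[-140,0,0],0,1],[[-190,0,0],0,1]]'

```text
time: 18.7
tcp_pos: [0.5928, 0.0053, 0.2028]
tool_rot: [[-0.0, -0.725, -0.689], [0.0, -0.689, 0.725], [-1.0, 0.0, 0.0]]
contact_force: [0.9, -0.6, -0.6]
grip_width: 0.0852
```

Call:
carry_out --steps '[[[-30,0,0],0.1,1],[[-40,0,0],0.2,1],[[-40,0,0],0.3,1],[[-40,0,0],0.4,1],[[-40,0,0],0.507,1]]'

```text
time: 19.2
tcp_pos: [0.5933, 0.0052, 0.2413]
tool_rot: [[0.0, -0.969, -0.246], [0.0, -0.246, 0.969], [-1.0, -0.0, -0.0]]
contact_force: [-0.3, 0.2, 0.5]
grip_width: 0.0854
```

```bash
python3 lk3.py pics/p4.png;  python3 -c "
from h import *
go([.4706,.314,.22],1.826)"
```

```text
t 19.20 tcp [0.5933 0.0052 0.2413] zyaw 1.820 w 0.0854 F [-0.3  0.2  0.5] | shift mm [229.8  -0.7   2.2] turn -0.511
t 19.30 tcp [0.5932 0.0052 0.2411] zyaw 1.824 w 0.0856 F [-0.   0.9 -0.3] | shift mm [ 21.2  41.4 329.6] turn -0.002
```

View pics/p4.png

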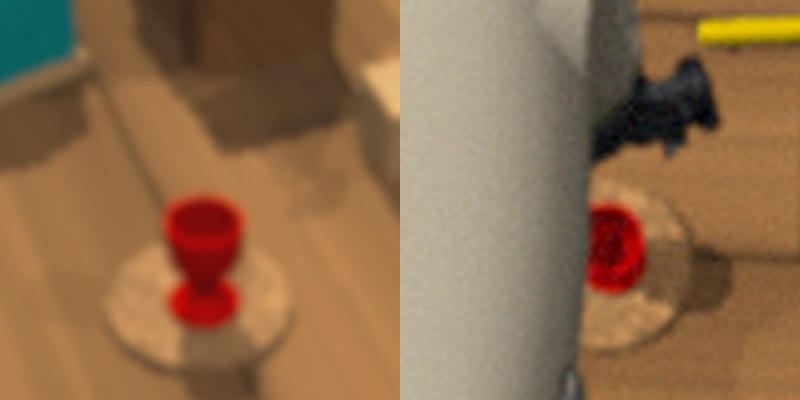

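Egg cup stands upright with its foot well inside the coaster (side crop: foot ~(205,300), coaster centre ~(200,303)). Next I go back to the knob.

Call:
carry_out --steps '[[[0,6,48],0,1],[[0,12,96],0,1],[[0,18,144],0,1],[[0,24,192],0,1],[[0,30,240],0,1]]'

```text
time: 19.8
tcp_pos: [0.5032, 0.2316, 0.2412]
tool_rot: [[0.0, -0.967, -0.253], [0.0, -0.253, 0.967], [-1.0, -0.0, 0.0]]
contact_force: [0.2, 0.9, 1.2]
grip_width: 0.0851
```

Call:
carry_out --steps '[[[0,6,48],0,1],[[0,11,89],0,1],[[0,11,89],0,1]]'

```text
time: 20.1
tcp_pos: [0.4688, 0.3176, 0.2411]
tool_rot: [[-0.0, -0.966, -0.259], [0.001, -0.259, 0.966], [-1.0, 0.0, 0.001]]
contact_force: [1.2, 0.3, 0.8]
grip_width: 0.0857
```

```bash
python3 look.py pics/k1.png;  python3 -c "
from h import *
go([.4706,.314,.1225],1.825)"
```

```text
t 20.10 tcp [0.4688 0.3176 0.2411] zyaw 1.833 w 0.0857 F [1.2 0.3 0.8] | shift mm [141.1  -7.6  -7.6] turn 0.003
t 20.20 tcp [0.4706 0.3143 0.241 ] zyaw 1.829 w 0.0855 F [-0.6 -0.6  0.4] | shift mm [ 1.185e+02  1.000e-01 -2.000e-01] turn 0.004
```

View pics/k1.png

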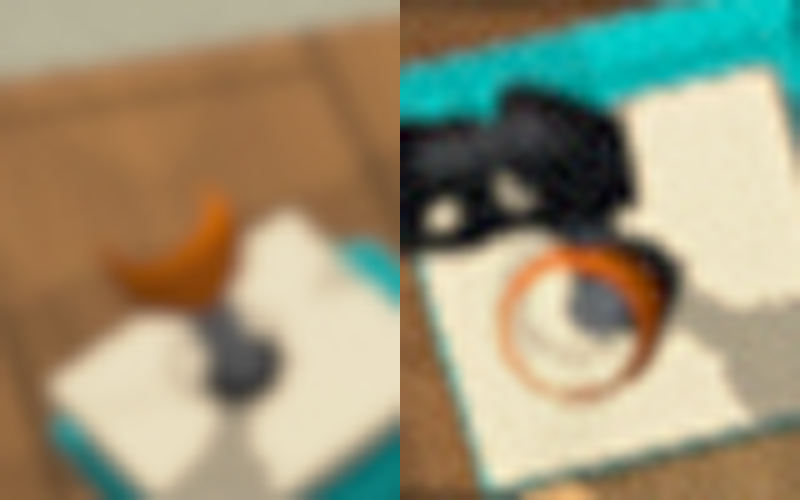

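Call:
carry_out --steps '[[[35,0,0],0,1],[[70,0,0],0,1],[[100,0,0],0,0.8],[[118,0,0],0,0.7],[[118,0,0],0,0.6]]'

```text
time: 20.7
tcp_pos: [0.4698, 0.3109, 0.1201]
tool_rot: [[-0.005, -0.968, -0.249], [-0.003, -0.249, 0.968], [-1.0, 0.006, -0.001]]
contact_force: [0.5, -0.2, -0.8]
grip_width: 0.0684
```

Call:
carry_out --steps '[[[0,0,0],0,0.3],[[0,0,0],0,0.15],[[0,0,0],0,0.05],[[0,0,0],0,-0.2],[[0,0,0],0,-1]]'

```text
time: 21.2
tcp_pos: [0.4727, 0.3139, 0.1246]
tool_rot: [[0.004, -0.968, -0.25], [0.001, -0.25, 0.968], [-1.0, -0.004, 0.0]]
contact_force: [2.8, 0.1, 5.1]
grip_width: 0.0434
```

Call:
carry_out --steps '[[[2,-0.7,0],0,-1],[[4,-1.4,0],0,-1],[[6,-2.2,0],0,-1],[[8,-2.9,0],0,-1],[[8,-2.9,0],0,-1]]'

```text
time: 21.7
tcp_pos: [0.4758, 0.3147, 0.1155]
tool_rot: [[0.003, -0.968, -0.25], [0.001, -0.25, 0.968], [-1.0, -0.004, 0.0]]
contact_force: [5.8, 0.1, 2.4]
grip_width: 0.0432
```

Call:
carry_out --steps '[[[2,-0.7,0],0,-1],[[4,-1.4,0],0,-1],[[6,-2.2,0],0,-1],[[8,-2.9,0],0,-1],[[8,-2.9,0],0,-1]]'

```text
time: 22.2
tcp_pos: [0.4786, 0.3155, 0.1075]
tool_rot: [[0.003, -0.968, -0.25], [0.001, -0.25, 0.968], [-1.0, -0.003, 0.0]]
contact_force: [4.7, 1.2, 2.7]
grip_width: 0.0436
```

Call:
carry_out --steps '[[[2,-0.7,0],0,-1],[[4,-1.4,0],0,-1],[[5.5,-2,0],0,-1],[[5.5,-2,0],0,-1]]'

```text
time: 22.6
tcp_pos: [0.4804, 0.316, 0.1024]
tool_rot: [[0.003, -0.968, -0.25], [0.001, -0.25, 0.968], [-1.0, -0.003, 0.0]]
contact_force: [4.7, 0.1, 5.6]
grip_width: 0.0435
```

Call:
carry_out --steps '[[[2,-0.7,0],0,-1],[[4,-1.4,0],0,-1],[[4,-1.4,0],0,-1]]'

```text
time: 22.9
tcp_pos: [0.4814, 0.3163, 0.0995]
tool_rot: [[0.003, -0.968, -0.25], [0.001, -0.25, 0.968], [-1.0, -0.003, 0.0]]
contact_force: [2.0, -0.8, 12.7]
grip_width: 0.0436
```

Call:
carry_out --steps '[[[1,-0.3,0],0,-1],[[2,-0.7,0],0,-1],[[2,-0.7,0],0,-1]]'

```text
time: 23.2
tcp_pos: [0.4819, 0.3164, 0.0983]
tool_rot: [[0.004, -0.968, -0.251], [0.001, -0.251, 0.968], [-1.0, -0.004, 0.001]]
contact_force: [0.0, -0.7, 17.3]
grip_width: 0.0431
```

Call:
carry_out --steps '[[[-1.5,0.5,0],0,-1],[[-3,1,0],0,-1],[[-3,1,0],0,-1]]'

```text
time: 23.5
tcp_pos: [0.4811, 0.3162, 0.1005]
tool_rot: [[0.003, -0.968, -0.25], [0.001, -0.25, 0.968], [-1.0, -0.004, 0.0]]
contact_force: [2.4, -0.6, 10.7]
grip_width: 0.0431
```

Call:
carry_out --steps '[[[0,0,0],0,0.2],[[0,0,0],0,0.5],[[0,0,0],0,0.8],[[0,0,0],0,0.8]]'

```text
time: 23.9
tcp_pos: [0.4788, 0.3154, 0.0977]
tool_rot: [[-0.002, -0.968, -0.251], [-0.001, -0.251, 0.968], [-1.0, 0.002, -0.0]]
contact_force: [0.2, -0.5, -1.4]
grip_width: 0.0769
```

Call:
carry_out --steps '[[[-20,0,0],0,0.8],[[-60,0,0],0,1],[[-100,0,0],0,1],[[-140,0,0],0,1],[[-160,0,0],0,1]]'

```text
time: 24.4
tcp_pos: [0.4805, 0.3161, 0.2622]
tool_rot: [[0.004, -0.968, -0.251], [0.002, -0.251, 0.968], [-1.0, -0.004, 0.001]]
contact_force: [0.5, -0.3, 0.6]
grip_width: 0.0854
```

```bash
python3 look.py pics/k2.png; python3 - <<'E'
from h import *
read_camera("side");read_camera("top")
for n in("side","top"): print([(x["uv"],x["conf"]) for x in mark_of(n,"knob_grip")])
E
```

```text
t 24.40 tcp [0.4805 0.3161 0.2622] zyaw 1.824 w 0.0854 F [ 0.5 -0.3  0.6] | shift mm [162.2   4.   -3. ] turn -0.006
[([183.6, 118.1], 0.51)]
[([127.4, 208.7], 0.64)]
```

View pics/k2.png

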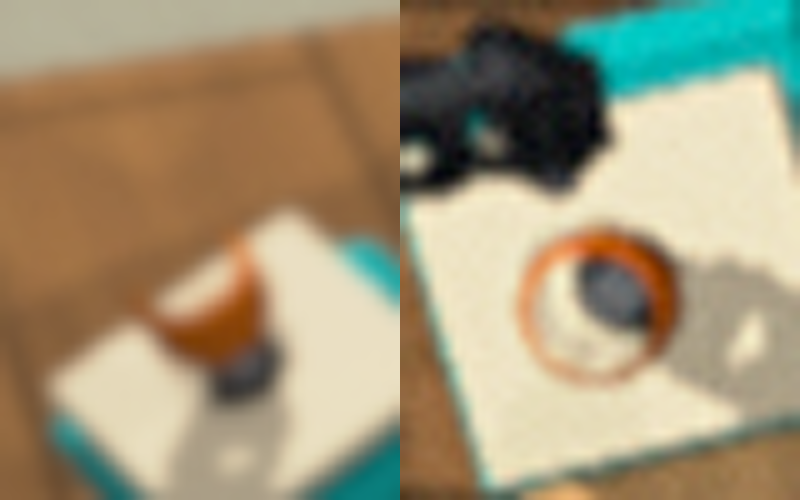

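```bash
python3 - <<'E'
from h import *
rows=[]
c={n:proj(n,[.478,.3125,.138])[0].astype(int) for n in("side","top")}
def cr(im,n): return im[c[n][1]-18:c[n][1]+18,c[n][0]-18:c[n][0]+18]
def red(L): return np.hstack([cv2.resize(x[:,:,::-1],(290,290),interpolation=cv2.INTER_CUBIC) for x in L])
new={n:read_camera(n) for n in c}
cv2.imwrite("pics/cmp.png",np.vstack([red([cr(np.load(f"pics/{n}0.npy"),n) for n in c]),red([cr(new[n],n) for n in c])]))
for n in c:
    for nm,im in(("old",np.load(f"pics/{n}0.npy")),("new",new[n])):
        h=cv2.cvtColor(np.ascontiguousarray(cr(im,n)[2:34,2:32]),cv2.COLOR_RGB2HSV);m=(h[:,:,0]<13)&(h[:,:,1]>150)&(h[:,:,2]>90);ys,xs=np.where(m);print(n,nm,m.sum(),xs.mean().round(2),ys.mean().round(2))
E
```

```text
side old 22 17.41 17.55
side new 20 17.75 17.45
top old 29 19.45 13.17
top new 33 19.36 13.21
```

View pics/cmp.png

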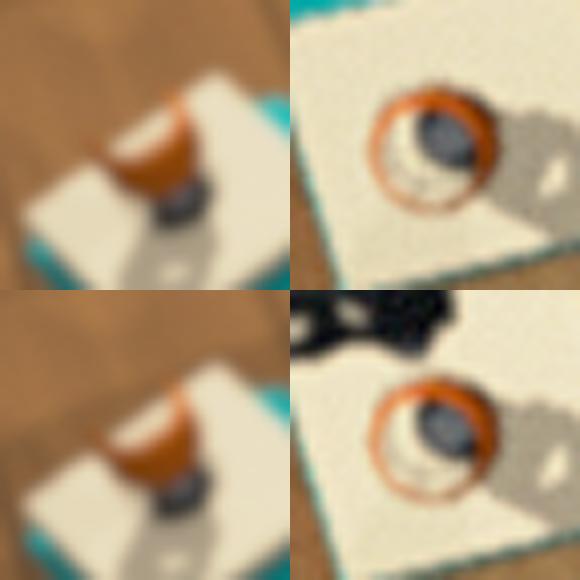

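```bash
python3 - <<'E'
from h import *
im=read_camera("side");cv2.imwrite("pics/fin.png",cv2.resize(im[:,:,::-1],(800,600)))
E
```

```text
(no output)
```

View pics/fin.png

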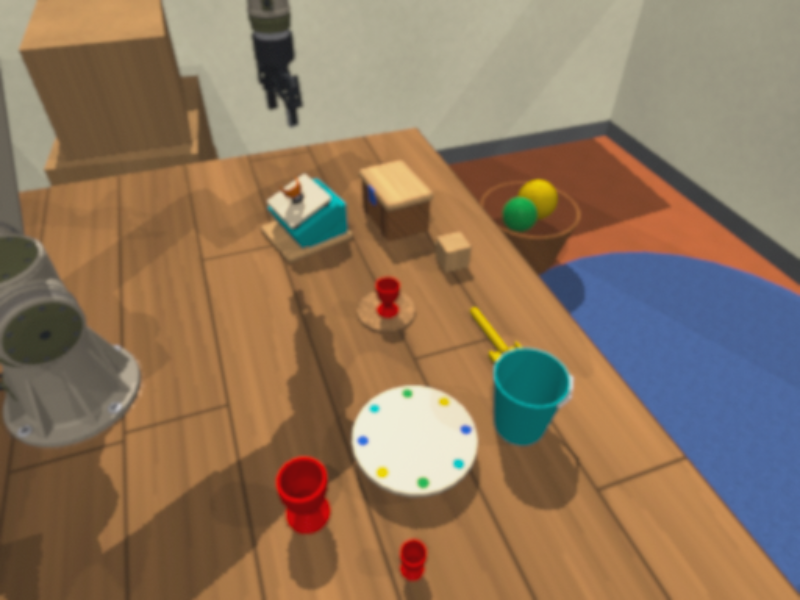

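The last picture shows the cup upright on the coaster at (387,298), the knob home at (292,190), the other toys where they were, and the arm clear of everything.

```bash
python3 -c "
from station import *
print(close_job())"
```

```text
the job is handed in; nothing more can be done
None
```

The job is done in the order asked and handed in at about 24.5 s. `close_job()` reports no verdict, so I only have my own checks.

- **Knob out:** I pulled it along its line to the end stop, about 25 mm, with about 7 N at the end. It was still out when I came back to it.
- **Egg cup:** I lifted the red cup off the platter and lowered it onto the coaster until the wrist read about 7 N. I eased off before letting go. The last picture shows it upright with its foot well inside the coaster.
- **Knob home:** I pushed until the force climbed to about 16 N against the stop. That is roughly 4.7 mm of panel give, under the 7 mm strain limit. After release the knob sits within 0.4 px of its starting place in both cameras, where full travel would be about 2.5 px (top) to 6 px (side).
- **Other toys:** In the final picture they look unmoved, and the arm is clear of everything.

**Disagreements in the checks:**
- The fingertips appeared about 20–35 mm farther back than the reported tool position implies. My first knob grip was therefore too high, closing to 42 mm with about 5 N sideways. I reopened, went lower and gripped properly before pulling.
- The two cameras differed by up to about 10 mm on positions, so I relied on pictures and contact forces for the final approaches.

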